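# Refill and close the anti-lime tablet feeder

## Robot

A 6-joint arm with a two-finger parallel gripper is mounted at the origin on the work surface. World frame = base frame: x ahead of the robot, y to its left, z up, the work surface at z = 0. Lengths are in mm, angles in rad, forces in N, time in s.
With the tool pointing down it reaches from about 275 to 975 mm from the base axis. Payload 8.4 kg.
Tool frame: the origin (TCP) lies at the very end of the fingers, on their centre line; the grasp point (between the pads) lies 19 mm behind it; z points along the fingers, y is the direction in which the jaws open and shut (so a half turn about z gives the same grasp; the last joint's range is limited). The gripper opens to 92 mm and grips with 3 to 60 N. Pads are 20 mm wide; open, the fingers measure 128 mm over their backs; the gripper's body (75 mm by 189 mm) begins 69 mm behind the grasp point.
Start: joints at [-1.235, 0.353, 1.633, -0, 1.155, -0.002], TCP at [207.131, -589.682, 214.583] pointing down, gripper open.
Joint ranges: [-2.63, 2.63], [-0.92, 2.1], [0.06, 2.66], [-1.3, 4.44], [0, 2.69], [-3.02, 3.02]. Speed limits (rad/s): [2.22, 2.22, 2.79, 3.14, 3.14, 3.14].

## Interface

Orientations are given as [roll, pitch, yaw] about the fixed x, y, z axes, in that order (R = Rz(yaw) Ry(pitch) Rx(roll)).
In Python, from station import monitor, cams, arm gives the robot as it stands.
- The arm moves only by the shell command python3 -m jog 'ROWS' [FORCE]. ROWS is JSON, a list that holds one entry, the list of rows, each a list of 7 numbers: the turn, a rotation vector about the world's x, y, z in degrees, then the shift along the world's x, y, z in mm, then the opening, from 0 (shut) to 1 (fully open). A call has 1 to 12 rows; each row is the pose to reach, as a shift and turn from the pose commanded when the call began; what a row does not reach only later rows make up. A row lasts 1/10 s, in which the tool goes at most 50 mm and 8.59 degrees, less where a joint would pass 70% of its speed; a pose out of reach is approached as far as the arm can. A call with a gripper value outside its range is refused whole. The fingers move at their own pace and stop on an object; FORCE is the grip in N (left out, the last holds). Time passes only in rows, so rows that repeat a pose let the fingers close. It gives the time, the measured TCP pose, the force and the opening at its end, in the units of the state.
- monitor.observe(): the state, without advancing time (a new reading comes with each control period).
- cams.read_camera(name): name is "scene" or "top" or "wrist"; returns the picture (400x640x3 uint8, blue, green, red); there is no depth.
- cams.camera_params(name): a dict with "fx", "fy", "cx", "cy" (pixels), "dist" ([k1, k2, p1, p2, k3] as OpenCV has them; the pictures are not rectified), "rvec" (rotation vector, rad) and "tvec" (3), from world to camera coordinates, as OpenCV has them. Camera axes: x right, y down, z forward; pixel columns grow to the right and rows downward; lengths in mm; the calibration is good to about 2 mm. A picture is of the moment at which its call begins: read the wrist's pose just before it. camera_params takes no time and is no camera call; for the wrist camera it gives the pose at the moment of the call.
- arm.close_job(): hands the job in, once; it reports no verdict.
Trained networks look in the newest picture that a camera, given by its name, has taken for a name from the list of things; names that differ only in an ending like _2 or _b are one class to them, and where a whole thing is asked for, a point or a joint stands for the part that bears it (a point fixed in the world has none). Each returns a list of dicts, best first, with "conf" (0 to 1); they miss things now and then, are a little off and sometimes report something else, mostly with a low value. They report only what shows in the picture. A call takes as long as a camera call. They do not tell look-alikes from the thing itself.
- cams.find_in(label, camera): "centre" ([x, y, z] in mm, in world coordinates, good to about 4 mm: the middle of the surface that is visible of it).
- cams.place_of(label, camera): "centre" ([x, y, z] in mm, in world coordinates, good to about 4 mm: a listed point, or the origin of a listed thing).
The state is a dict: "time": time; "joint_positions": joint angles; "dq": joint speeds; "joint_torque": joint torques, N m; "ee_pos": TCP position; "eef_rot": TCP orientation; "force": force on the tool from outside, world axes, zero at the start; "wrist_torque": the same for the moment, N m; "opening": opening from 0.0 (shut) to 1.0 (fully open).
Only numpy, scipy, OpenCV 4.12 (cv2) and the standard library are available. Lean on these libraries where they do the work, as an engineer would, in place of code of your own. Each camera call takes 0.05 s, during which the arm holds its last target.

## Task

The anti-lime feeder in the glasswasher's water line stands rinsed out and open, with both of its valves shut. Put every tablet lying on the mat into it, screw its cap fully home, and only then turn both valves all the way on. Knock nothing else over or out of its place.

Things in the scene. Friction and masses are not known exactly. Their poses are not given: they have to be found in the camera images.
- feeder: Tablet feeder, fixed: an upright clear tube on a grey foot, with a copper pipe and brass ball valve on either side (valve axes 130 mm to +y and -y of the tube's axis; pipe axis 65 mm up; pipes turn down into the counter at 190 mm). Origin: the tube's axis on the counter; z up, y along the pipes. Tube and neck 77 mm across, bore 68 mm; inner floor 35 mm, rim 150 mm up; collar 118 mm across, its top 126 mm up
- mouth (a point): Centre of the open mouth, level with the rim. Neck thread: outside, 88 mm across, right-hand, three starts, 3.3 mm per rad. The cap set on it rides up to 12 mm too high; turned backwards (counter-clockwise from above, at most a third of a turn) it drops about 6 mm into the thread; from there clockwise it screws down, is tight (over 1 N m) after about 2.2 rad and meets a stop at about 2.6 rad
- tick1 (a point): one of three small white raised ticks on the collar, 55 mm from the feeder's axis, 120 degrees apart; this one lies towards the feeder's -x. With the cap tight its arrow points at one of them, within about 20 degrees; it has just dropped into the thread when its arrow is 2.1 to 2.4 rad counter-clockwise of a tick
- tick2 (a point): second tick on the collar, 120 degrees counter-clockwise (from above) of tick1
- tick3 (a point): third tick on the collar, 240 degrees counter-clockwise of tick1
- cap_bar (a point): Screw cap of the feeder, black plastic, 100 mm across, 120 to 195 g, lying right way up: skirt and disc together 23 mm high, on top a grip bar 70 mm long (along its x), 20 mm wide (its y), 30 mm high. This point is the middle of the bar, 38 mm above the skirt's lower edge and 15 mm above the disc. Screwed home it is 170 mm above the counter
- cap_arrow (a point): small white arrow mark on the cap's disc, 46 mm from its axis, in line with one end of the grip bar (the cap's +x)
- tab1_mid (a point): centre of a white pressed tablet, 38 mm (its x) by 26 mm (its y) by 16 mm high, 25 g, rounded edges, lying flat on the mat; there are two to four of them (None: absent)
- tab2_mid (a point): centre of a white pressed tablet, 38 mm (its x) by 26 mm (its y) by 16 mm high, 25 g, rounded edges, lying flat on the mat; there are two to four of them (None: absent)
- tab3_mid (a point): centre of a white pressed tablet, 38 mm (its x) by 26 mm (its y) by 16 mm high, 25 g, rounded edges, lying flat on the mat; there are two to four of them (None: absent)
- tab4_mid (a point): centre of a white pressed tablet, 38 mm (its x) by 26 mm (its y) by 16 mm high, 25 g, rounded edges, lying flat on the mat; there are two to four of them (None: absent)
- mat: flat black rubber bar mat, 160 mm (x) by 180 mm (y), 4 mm thick, fixed; origin at the centre of its underside. The tablets lie on it
- inlet (a joint): valve lever on the feeder's +y side: 0 = shut (lever straight across the pipe, towards the feeder's -x), 1.57 = fully on (lever along the pipe, pointing away from the feeder, to +y). It turns about a vertical axis between two stops, clockwise from above as it opens, stiffly (0.2 N m), and stays where it is left
- inlet_grip (a point): middle of that lever's black grip (50 mm long, 14 mm wide, 12 mm high), 60 mm from the lever's axis and 115 mm above the counter
- inlet_hinge (a point): point on that lever's turning axis, at the grip's height
- outlet (a joint): valve lever on the feeder's -y side, same make: 0 = shut (towards the feeder's -x), 1.57 = fully on (along the pipe, to -y); it opens counter-clockwise from above
- outlet_grip (a point): middle of that lever's black grip (50 x 14 x 12 mm), 60 mm from its axis, 115 mm above the counter
- outlet_hinge (a point): point on that lever's turning axis, at the grip's height
- shaker: steel shaker tin, 58 mm across, 94 mm high, a bystander between the robot and the feeder; origin at the centre of its base
- mug: white mug, 95 mm high, a bystander beyond the feeder; origin at the centre of its base
- oil: yellow plastic bottle, 66 mm across, 190 mm high, a bystander beyond the feeder; origin at the centre of its base
- tub: closed white tablet tub with a grey lid, 122 mm across, 118 mm high, a bystander beyond the feeder; origin at the centre of its base
Not all that is in view belongs to the job. What is shaped like the part that bears cap_bar but turquoise is not meant. What is shaped like the part that bears tab3_mid but black is not meant.

How it is judged (in metres and radians):
On the way, in this order (a step that is already met when the one before it is completed fails the run):
1. every tablet is inside the feeder (horizontal distance between each of tab1_mid, tab2_mid, tab3_mid, tab4_mid and mouth below 0.036 m and z of each of tab1_mid, tab2_mid, tab3_mid, tab4_mid in the frame of feeder below 0.125 m), for 0.2 s.
2. the cap is screwed fully home on the feeder (z of cap_bar in the frame of feeder below 0.172 m and horizontal distance between cap_bar and mouth below 0.006 m and angle between cap_bar's own z axis and vertical below 0.06 rad and (horizontal distance between cap_arrow and tick1 below 0.022 m or horizontal distance between cap_arrow and tick2 below 0.022 m or horizontal distance between cap_arrow and tick3 below 0.022 m)), for 0.2 s.
At the end, for the whole second after the job is handed in: every tablet is inside the feeder's tube; the cap is on it, level, seated (bar within 2 mm of its seated height) and turned tight (arrow within about 0.4 rad of a tick); both valve levers are fully on (over 1.45 of 1.57 rad) (all of step 1 and all of step 2 and value of joint each of inlet, outlet above 1.45 rad and linear speed of cap below 0.02 m/s); the robot touches nothing.
It fails at once if a valve is turned on (beyond 0.35 rad) while the cap is not screwed home (value of joint any of inlet, outlet above 0.35 rad and not (z of cap_bar in the frame of feeder below 0.172 m and horizontal distance between cap_bar and mouth below 0.006 m and angle between cap_bar's own z axis and vertical below 0.06 rad and (horizontal distance between cap_arrow and tick1 below 0.022 m or horizontal distance between cap_arrow and tick2 below 0.022 m or horizontal distance between cap_arrow and tick3 below 0.022 m))).
It fails at once if a bystander is knocked over or shoved more than 4 cm (angle between any of shaker, mug, oil, tub's own z axis and vertical above 0.5 rad or distance of any of shaker, mug, oil, tub from where it was at the start of the episode above 0.04 m).
Of tab1, tab2, tab3, tab4 only 2 to 4 are there at a start; the rules pass over those that are not, and their reading is None.
At some moment in a run one of tab1, tab2, tab3, tab4 may be knocked a few centimetres aside while the robot is not near it.
Once in a run the grip may slacken for a moment while it holds something.
It also fails if it takes over 208 s, if anything falls off the work surface, if the arm or the gripper's body presses on something with over 40 N, if the wrist force passes 120 N, or if a joint passes its speed limit or range.

## Working session

There is one attempt and no reset: what is moved stays moved. The work goes in short steps, Python scripts to look and compute and a shell command to move; the robot and the scene stay as the last step left them, time stands still between calls to the robot, and variables do not carry over. Pictures are saved under pics/ and viewed, and the job is handed in when it is done.

```bash
ls; mkdir -p pics
python3 - <<'E'
from station import monitor, cams, arm
import cv2
s=monitor.observe();print(s)
for n in ["scene","top","wrist"]:
    im=cams.read_camera(n);cv2.imwrite(f"pics/{n}0.png",im)
    print(n,cams.camera_params(n))
E
```

```text
pics
{'time': 0.0, 'joint_positions': array([-1.23539497e+00,  3.53625120e-01,  1.63410688e+00,  9.17356185e-06,
        1.15516655e+00, -2.39914552e-03]), 'dq': array([-0.00124222,  0.00020021,  0.00025711,  0.00013461, -0.00191205,
        0.00088815]), 'joint_torque': array([-7.37983191e-04, -5.93843400e+01, -3.34219980e+01,  6.95938105e-02,
        2.35232298e-02, -1.70741046e-04]), 'ee_pos': array([ 206.98198097, -589.2348164 ,  213.88972289]), 'eef_rot': array([-3.14028678e+00, -1.15207029e-05,  3.37796785e-01]), 'force': array([-0.25438321, -0.45765077,  0.22784029]), 'wrist_torque': array([-0.03723579,  0.00318731, -0.02295736]), 'opening': 1.0004002914013088}
scene {'fx': 376.49950090449664, 'fy': 376.49950090449664, 'cx': 315.5666148438696, 'cy': 199.6193427427141, 'dist': array([-0.03753947,  0.        ,  0.        ,  0.        ,  0.        ]), 'rvec': array([ 2.05292464,  1.51340493, -0.54033346]), 'tvec': array([-171.5910489 , -338.37158115, 1315.48366831])}
top {'fx': 384.0715521451459, 'fy': 384.0715521451459, 'cx': 322.92671994533544, 'cy': 193.43375252909962, 'dist': array([-0.04513762,  0.        ,  0.        ,  0.        ,  0.        ]), 'rvec': array([ 2.17963563, -2.20680492,  0.1066558 ]), 'tvec': array([ -11.54510841,  534.56761809, 1186.53312325])}
wrist {'fx': 313.07402010987767, 'fy': 313.07402010987767, 'cx': 325.5461087854567, 'cy': 201.39426619093612, 'dist': array([-0.04327599,  0.        ,  0.        ,  0.        ,  0.        ]), 'rvec': array([-2.35989087,  1.6730632 ,  0.24958972]), 'tvec': array([-623.60955953,  -32.37474579,  393.20793415])}
```

View pics/scene0.png

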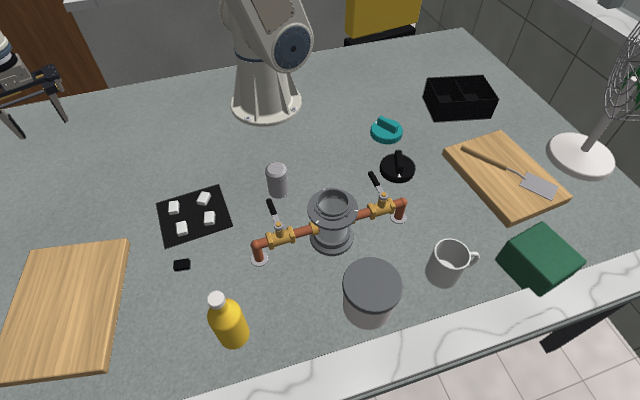

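View pics/top0.png

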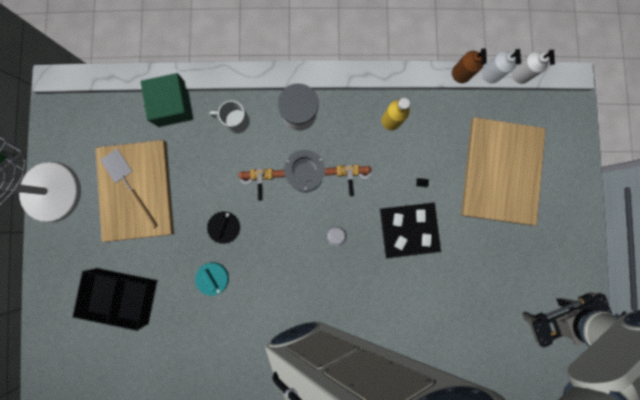

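View pics/wrist0.png

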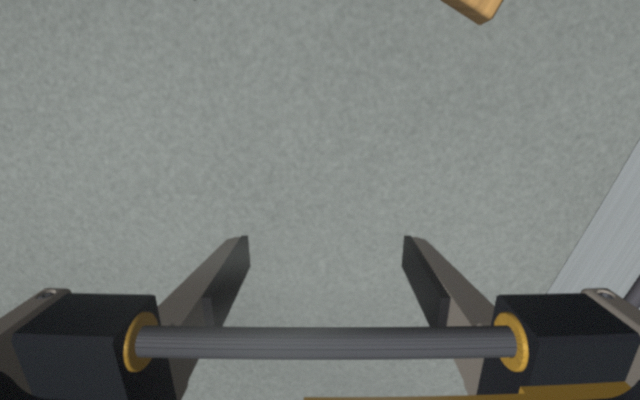

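Run:
```python
from station import monitor, cams, arm
import numpy as np
cams.read_camera("top")
for l in ["feeder","mouth","tick1","cap_bar","cap_arrow","tab1_mid","mat","inlet_grip","inlet_hinge","outlet_grip","outlet_hinge","shaker","mug","oil","tub"]:
    try:
        for r in cams.place_of(l,"top"): print(l,round(r['conf'],2),np.round(r['centre'],0))
    except Exception as e: print(l,e)
print(monitor.observe()['time'])
```

```text
feeder 0.64 [592.  37.   1.]
mouth 0.94 [595.  38. 148.]
tick1 0.9 [542.  39. 128.]
tick1 0.72 [618.  88. 128.]
tick1 0.66 [623.  -8. 128.]
tick1 0.64 [770. 258.  -4.]
tick1 0.22 [400. -55.   4.]
cap_bar 0.97 [273. 336.  39.]
cap_bar 0.81 [435. 298.  38.]
cap_arrow 0.96 [475. 284.  22.]
cap_arrow 0.89 [230. 312.  25.]
tab1_mid 0.68 [527. 171. 119.]
tab1_mid 0.48 [ 452. -254.   14.]
mat 0.85 [ 416. -292.   -2.]
inlet_grip 0.67 [ 375. -261.   14.]
inlet_grip 0.58 [530. 167. 118.]
inlet_grip 0.45 [595.  38.   3.]
inlet_hinge 0.7 [592. 172. 114.]
inlet_hinge 0.61 [ 451. -249.   15.]
outlet_grip 0.63 [538. -96. 118.]
outlet_hinge 0.64 [600. -88. 118.]
shaker 0.58 [402. -54.   2.]
shaker 0.46 [543. -92. 118.]
mug 0.7 [774. 258.  -2.]
oil 0.96 [ 770. -242.    2.]
oil 0.46 [ 377. -257.   14.]
oil 0.41 [540. -95. 113.]
tub 0.94 [794.  62.   5.]
0.95
```

The scene view shows four white tablets on the black mat, at (174,208), (203,199), (181,229) and (209,218), with the feeder at (332,205). The black cap is at (397,167). In the top view the tablets are at (398,219), (421,215), (400,243) and (426,240), and the black cap is at (223,227).

Look-alikes in the top view:
- **Cap:** black at (223,227) or turquoise at (212,279). I choose black.
- **Tablets:** four white ones on the mat, or the black block at (422,182) off the mat. I choose the white ones.

```bash
cat > h.py <<'E'
from station import monitor, cams, arm
import cv2, numpy as np
from scipy.spatial.transform import Rotation as Ro
def K(p): return np.array([[p['fx'],0,p['cx']],[0,p['fy'],p['cy']],[0,0,1.]])
def plane(p,uv,z):
    uv=np.array(uv,float).reshape(-1,1,2)
    n=cv2.undistortPoints(uv,K(p),p['dist']).reshape(-1,2)
    R=cv2.Rodrigues(p['rvec'])[0]; c=-R.T@p['tvec']
    d=np.c_[n,np.ones(len(n))]@R
    return c+d*((z-c[2])/d[:,2])[:,None]
def proj(p,X):
    return cv2.projectPoints(np.array(X,float).reshape(-1,1,3),p['rvec'],p['tvec'],K(p),p['dist'])[0].reshape(-1,2)
def tabs(cam,im,p,box,thr=150,z=20):
    m=np.zeros(im.shape[:2],np.uint8); x0,y0,x1,y1=box
    m[y0:y1,x0:x1]=(im[y0:y1,x0:x1].min(2)>thr)*255
    out=[]
    for c in cv2.findContours(m,0,cv2.CHAIN_APPROX_NONE)[0]:
        if cv2.contourArea(c)<25: continue
        q=plane(p,c.reshape(-1,2),z)[:,:2].astype(np.float32)
        (cx,cy),(w,h),a=cv2.minAreaRect(q)
        if w<h: w,h,a=h,w,a+90
        out.append((cx,cy,w,h,(a+90)%180-90))
    return out
def st():
    s=monitor.observe(); print('t',round(s['time'],2),'pos',np.round(s['ee_pos'],1),'rpy',np.round(s['eef_rot'],3),'F',np.round(s['force'],1),'T',np.round(s['wrist_torque'],2),'op',round(s['opening'],3),'q',np.round(s['joint_positions'],2)); return s
E
python3 - <<'E'
from h import *
p=cams.camera_params("top"); im=cams.read_camera("top")
for t in tabs("top",im,p,(375,200,445,262)): print(np.round(t,1))
a=cv2.resize(im[195:265,370:450],None,fx=5,fy=5,interpolation=2)
b=cv2.resize(im[195:295,180:260],None,fx=3.5,fy=3.5,interpolation=2)
c=np.zeros((350,a.shape[1]+b.shape[1],3),np.uint8);c[:350,:400]=a;c[:350,400:]=b
cv2.imwrite("pics/crop1.png",c)
# tcp->cam
s=st(); w=cams.camera_params("wrist"); R=cv2.Rodrigues(w['rvec'])[0]; cpos=-R.T@w['tvec']; Rt=Ro.from_euler('xyz',s['eef_rot']).as_matrix()
print(Rt.T@(cpos-s['ee_pos']), Rt.T@R.T)
E
```

```text
[ 377.7 -258.7   32.5   22.5  -28.2]
[ 386.8 -342.1   31.3   22.3   -1.7]
[ 451.  -251.8   31.6   22.2   -1.6]
[ 461.  -325.3   34.9   22.4   -1.8]
t 1.0 pos [ 207.1 -589.7  214.6] rpy [-3.142 -0.     0.338] F [ 0.6 -0.9  0.1] T [ 0.02  0.01 -0.  ] op 0.998 q [-1.24  0.35  1.63  0.    1.16 -0.  ]
[  82.34135624   -0.41754906 -170.55611147] [[-7.20824417e-04 -9.57228135e-01 -2.89333334e-01]
 [ 9.99999409e-01 -4.54616402e-04 -9.87277809e-04]
 [ 8.13514417e-04 -2.89333875e-01  9.57227897e-01]]
```

View pics/crop1.png

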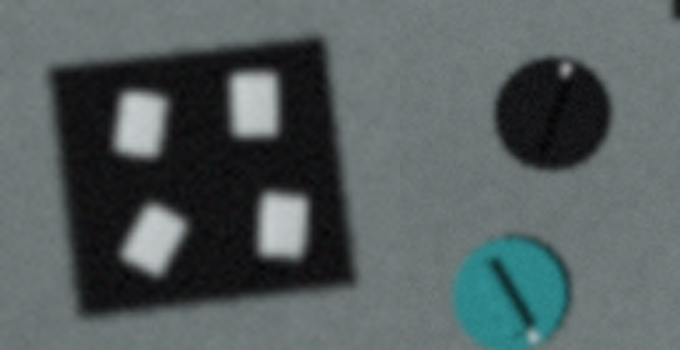

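```bash
python3 -m jog '[[[0,0,-19.4,213,298,20,0.5],[0,0,-19.4,213,298,20,0.5],[0,0,-19.4,213,298,20,0.5],[0,0,-19.4,213,298,20,0.5],[0,0,-19.4,213,298,20,0.5],[0,0,-19.4,213,298,20,0.5],[0,0,-19.4,213,298,20,0.5],[0,0,-19.4,213,298,20,0.5],[0,0,-19.4,213,298,20,0.5],[0,0,-19.4,213,298,20,0.5],[0,0,-19.4,213,298,20,0.5]]]' 30
cat >> h.py <<'E'
def look(cam,name):
    p=cams.camera_params(cam); im=cams.read_camera(cam); cv2.imwrite(f"pics/{name}.png",im); return p,im
E
python3 - <<'E'
from h import *
st()
p,im=look("wrist","w1")
print(np.round(proj(p,[[419,-292,4]])))
for t in tabs("w",im,p,(0,0,640,400),190): print(np.round(t,1))
E
```

```text
time: 2.1
ee_pos: [419.6, -292.5, 234.5]
eef_rot: [3.141, 0.0, -0.002]
force: [-0.3, -0.2, 0.8]
opening: 0.5
t 2.1 pos [ 419.6 -292.5  234.5] rpy [ 3.141e+00  0.000e+00 -2.000e-03] F [-0.3 -0.2  0.8] T [ 0.04  0.01 -0.03] op 0.5 q [-0.61  0.16  1.85 -0.    1.14  0.96]
[[326. 173.]]
[103.5  66.6  12.8  12.8  68.2]
[ 377.8 -256.9   35.5   24.3  -29.6]
[ 385.2 -338.2   36.2   25.    -6.5]
[380.5   8.2  56.1  55.   62.1]
[ 449.7 -250.1   36.2   23.8  -10.1]
[ 461.  -323.4   35.2   23.4    0.7]
[606.  -22.7  28.7  14.8   4.1]
[ 596.3 -156.5   40.2   32.5  -40.7]
```

View pics/w1.png

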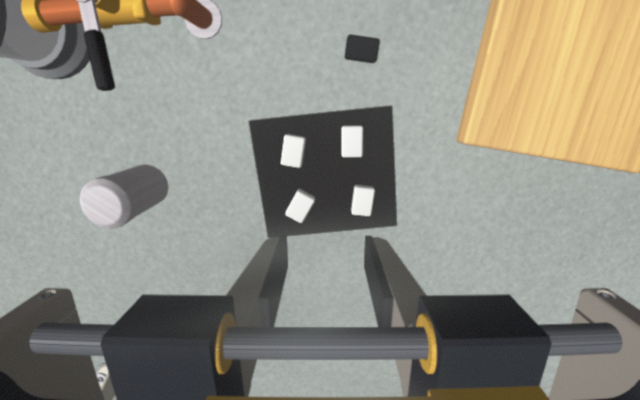

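The wrist view shows the four white tablets at (352,141), (293,151), (300,206) and (363,201) on the mat. The black block is at (362,48), outside the mat. The choice is confirmed, so I take the first tablet at (450,-250).

```bash
python3 -m jog '[[[0,0,-10,30,42,-100,0.5],[0,0,-10,30,42,-180,0.5],[0,0,-10,30,42,-180,0.5],[0,0,-10,30,42,-180,0.5],[0,0,-10,30,42,-200,0.5],[0,0,-10,30,42,-227,0.5],[0,0,-10,30,42,-227,0.5],[0,0,-10,30,42,-227,0.2],[0,0,-10,30,42,-227,0.2],[0,0,-10,30,42,-227,0.2],[0,0,-10,30,42,-227,0.2],[0,0,-10,30,42,-227,0.2]]]' 30; python3 -c "
from h import *
st()"
```

```text
time: 3.35
ee_pos: [450.1, -249.8, 7.8]
eef_rot: [3.141, -0.0, -0.176]
force: [-0.8, -0.1, 0.6]
opening: 0.277
t 3.35 pos [ 450.1 -249.8    7.8] rpy [ 3.141 -0.    -0.176] F [-0.8 -0.1  0.6] T [-0.04  0.04 -0.04] op 0.277 q [-0.51  0.48  2.01  0.    0.65  1.24]
```

```bash
python3 -m jog '[[[0,0,0,0,0,50,0.2],[0,0,0,0,0,100,0.2],[0,0,0,0,0,150,0.2],[0,0,0,0,0,212,0.2],[0,0,10,144,288,212,0.2],[0,0,10,144,288,212,0.2],[0,0,10,144,288,212,0.2],[0,0,10,144,288,212,0.2],[0,0,10,144,288,212,0.2],[0,0,10,144,288,212,0.2],[0,0,10,144,288,212,0.2],[0,0,10,144,288,212,0.2]]]'
python3 - <<'E'
from h import *
st()
p,im=look("wrist","w2")
for l in ["mouth","tick1","inlet_hinge","outlet_hinge","inlet_grip","outlet_grip"]:
  for r in cams.place_of(l,"wrist"): print(l,round(r['conf'],2),np.round(r['centre'],1))
E
```

```text
time: 4.55
ee_pos: [595.1, 41.2, 219.6]
eef_rot: [-3.141, -0.001, 0.003]
force: [0.1, 0.6, -0.4]
opening: 0.28
t 4.55 pos [595.1  41.2 219.6] rpy [-3.141e+00 -1.000e-03  3.000e-03] F [ 0.1  0.6 -0.4] T [ 0.04 -0.03 -0.02] op 0.28 q [0.07 0.3  1.69 0.   1.15 1.63]
mouth 0.9 [593.1  36.6 150.3]
mouth 0.53 [592.2 166.8 117.8]
tick1 0.83 [622.7  -1.2 128.1]
tick1 0.74 [476.9 282.4  22.5]
tick1 0.58 [622.5  85.3 127.6]
inlet_hinge 0.86 [592.7 167.4 119.6]
outlet_hinge 0.91 [597.3 -88.7 118.3]
inlet_grip 0.94 [531.7 167.7 120.4]
outlet_grip 0.65 [542.6 -91.  112.7]
```

View pics/w2.png

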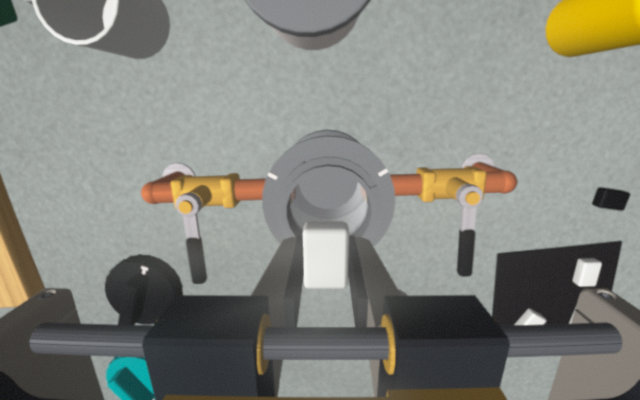

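Run:
```python
from h import *
im=cv2.imread("pics/w2.png"); p=cams.camera_params("wrist")
h=np.zeros((400,640),np.uint8); h[150:200,255:400]=(im[150:200,255:400].min(2)>225)*255
n,l,s,c=cv2.connectedComponentsWithStats(h)
for i in range(1,n):
  if s[i][4]>4: print(s[i],c[i],plane(p,c[i],127)[0])
cv2.imwrite("pics/c2.png",cv2.resize(im[110:260,130:520],None,fx=2,fy=2,interpolation=2))
for c0 in [(591,40),(594,40),(596,38)]:
  print(c0, proj(p,[[c0[0]+59*np.cos(a),c0[1]+59*np.sin(a),126] for a in np.radians([-100,-75,-20,0,20,75,100])]).round())
```

```text
[380 170   7   5  16] [382.875 172.   ] [622.41166908 -11.25144803 127.        ]
[269 174   7   4  16] [272.  175.5] [619.60528619  83.77030129 127.        ]
(591, 40) [[388. 217.]
 [388. 190.]
 [347. 144.]
 [323. 139.]
 [299. 144.]
 [258. 190.]
 [259. 218.]]
(594, 40) [[388. 214.]
 [389. 187.]
 [347. 140.]
 [323. 136.]
 [299. 140.]
 [258. 187.]
 [258. 215.]]
(596, 38) [[391. 212.]
 [391. 184.]
 [349. 138.]
 [325. 133.]
 [301. 138.]
 [260. 185.]
 [260. 212.]]
```

View pics/c2.png

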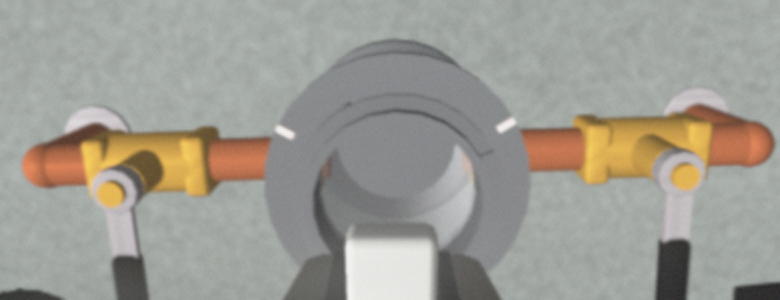

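```bash
python3 -m jog '[[[0,0,0,0,-3,-30,0.2],[0,0,0,0,-3,-58,0.2],[0,0,0,0,-3,-58,0.2],[0,0,0,0,-3,-58,0.2]]]'
python3 - <<'E'
from h import *
st()
p,im=look("wrist","w3")
E
```

```text
time: 5.3
ee_pos: [593.9, 34.8, 161.9]
eef_rot: [3.142, 0.001, -0.002]
force: [-0.5, 0.3, 0.2]
opening: 0.28
t 5.3 pos [593.9  34.8 161.9] rpy [ 3.142e+00  1.000e-03 -2.000e-03] F [-0.5  0.3  0.2] T [ 0.08  0.   -0.04] op 0.28 q [ 0.06  0.36  1.75 -0.    1.03  1.63]
```

View pics/w3.png

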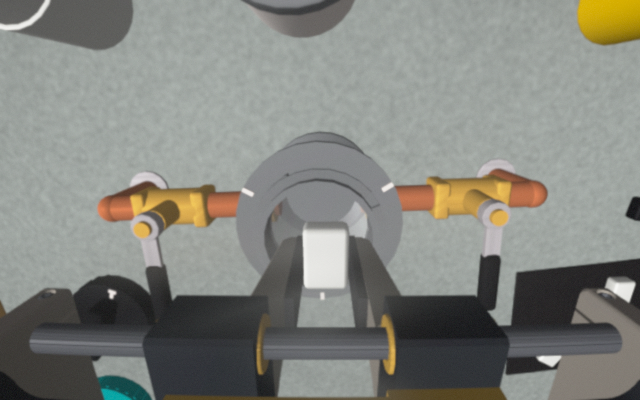

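```bash
cat >> h.py <<'E'
def ticks(im,p,box,thr=215,z=127):
    x0,y0,x1,y1=box; h=np.zeros((400,640),np.uint8); h[y0:y1,x0:x1]=(im[y0:y1,x0:x1].min(2)>thr)*255
    n,l,s,c=cv2.connectedComponentsWithStats(h)
    for i in range(1,n):
        if s[i][4]>4: print(s[i],c[i].round(1),plane(p,c[i],z)[0].round(1))
E
python3 - <<'E'
from h import *
st()
p,im=look("wrist","w3b")
ticks(im,p,(230,170,300,310)); ticks(im,p,(345,170,410,220)); ticks(im,p,(300,290,345,305))
E
```

```text
t 5.35 pos [594.7  34.9 162.8] rpy [-3.142e+00 -1.000e-03 -1.000e-03] F [ 0.9 -0.9  0.2] T [ 0.02 -0.01 -0.04] op 0.281 q [ 0.06  0.36  1.75 -0.    1.03  1.63]
[243 190  11   7  38] [248.2 192.9] [620.7  88.5 127. ]
[382 184  11   8  40] [387.  187.8] [624.1  -6.3 127. ]
[322 294   2   5   9] [322.4 296.2] [539.1  38.1 127. ]
```

```bash
python3 -m jog '[[[0,0,0,0,5,-5,0.2],[0,0,0,0,5,-5,0.2],[0,0,0,0,5,-5,0.2],[0,0,0,0,5,-5,0.5],[0,0,0,0,5,-5,0.5],[0,0,0,0,5,-5,0.5],[0,0,0,0,5,-5,0.5],[0,0,0,0,5,60,0.5],[0,0,0,0,5,60,0.5]]]'
python3 - <<'E'
from h import *
st()
p,im=look("wrist","w4")
E
```

```text
time: 6.3
ee_pos: [595.9, 40.4, 225.3]
eef_rot: [-3.141, -0.004, -0.001]
force: [1.0, -0.8, 1.0]
opening: 0.501
t 6.3 pos [595.9  40.4 225.3] rpy [-3.141e+00 -4.000e-03 -1.000e-03] F [ 1.  -0.8  1. ] T [-0.   -0.04  0.02] op 0.501 q [0.07 0.3  1.69 0.   1.15 1.64]
```

View pics/w4.png

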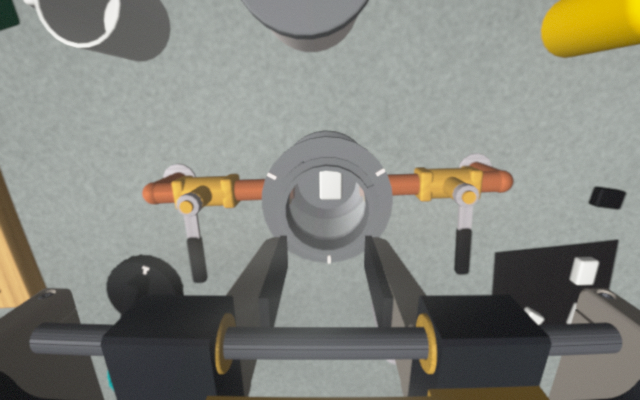

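The first tablet is inside the feeder, at (330,185). I go back to the mat and check whether the others have moved.

```bash
python3 -m jog '[[[0,0,0,-174,-332,-20,0.5],[0,0,0,-174,-332,-20,0.5],[0,0,0,-174,-332,-20,0.5],[0,0,0,-174,-332,-20,0.5],[0,0,0,-174,-332,-20,0.5],[0,0,0,-174,-332,-20,0.5],[0,0,0,-174,-332,-20,0.5],[0,0,0,-174,-332,-20,0.5],[0,0,0,-174,-332,-20,0.5],[0,0,0,-174,-332,-20,0.5],[0,0,0,-174,-332,-20,0.5]]]'
python3 - <<'E'
from h import *
st()
p,im=look("wrist","w5")
for t in tabs("w",im,p,(200,50,450,270),190): print(np.round(t,1))
E
```

```text
time: 7.45
ee_pos: [420.5, -290.7, 201.3]
eef_rot: [-3.141, 0.0, -0.0]
force: [0.4, 0.6, -0.3]
opening: 0.497
t 7.45 pos [ 420.5 -290.7  201.3] rpy [-3.141  0.    -0.   ] F [ 0.4  0.6 -0.3] T [ 0.06  0.01 -0.06] op 0.497 q [-0.61  0.19  1.89  0.    1.06  0.96]
[ 377.7 -256.7   36.    24.6  -29.4]
[ 385.1 -338.3   36.2   25.4   -6.2]
[ 461.2 -323.3   36.6   23.7    0.9]
```

```bash
python3 -m jog '[[[0,0,0,41,-32,-100,0.5],[0,0,0,41,-32,-150,0.5],[0,0,0,41,-32,-150,0.5],[0,0,0,41,-32,-170,0.5],[0,0,0,41,-32,-193,0.5],[0,0,0,41,-32,-193,0.5],[0,0,0,41,-32,-193,0.2],[0,0,0,41,-32,-193,0.2],[0,0,0,41,-32,-193,0.2],[0,0,0,41,-32,-193,0.2],[0,0,0,41,-32,-193,0.2]]]' 30; python3 -c "
from h import *
st()"
```

```text
time: 8.6
ee_pos: [461.5, -323.7, 9.2]
eef_rot: [3.141, -0.001, -0.001]
force: [0.3, 2.0, 3.7]
opening: 0.275
t 8.6 pos [ 461.5 -323.7    9.2] rpy [ 3.141e+00 -1.000e-03 -1.000e-03] F [0.3 2.  3.7] T [ 0.4  -0.03  0.02] op 0.275 q [-0.61  0.53  1.91  0.    0.7   0.96]
```

```bash
python3 -m jog '[[[0,0,0,0,0,50,0.2],[0,0,0,0,0,100,0.2],[0,0,0,0,0,150,0.2],[0,0,0,0,0,200,0.2],[0,0,0,133,364,200,0.2],[0,0,0,133,364,200,0.2],[0,0,0,133,364,200,0.2],[0,0,0,133,364,200,0.2],[0,0,0,133,364,200,0.2],[0,0,0,133,364,200,0.2],[0,0,0,133,364,200,0.2],[0,0,0,133,364,200,0.2]]]'; python3 -m jog '[[[0,0,0,0,0,0,0.2],[0,0,0,0,0,-50,0.2],[0,0,0,0,0,-50,0.2],[0,0,0,0,0,-50,0.2]]]';  python3 - <<'E'
from h import *
st()
p,im=look("wrist","w6")
E
```

```text
time: 9.8
ee_pos: [594.6, 43.1, 208.8]
eef_rot: [-3.141, -0.001, 0.0]
force: [1.1, 0.1, 0.8]
opening: 0.281
time: 10.2
ee_pos: [593.1, 39.5, 158.4]
eef_rot: [3.141, 0.003, -0.001]
force: [0.1, 0.4, 1.1]
opening: 0.279
t 10.2 pos [593.1  39.5 158.4] rpy [ 3.141e+00  3.000e-03 -1.000e-03] F [0.1 0.4 1.1] T [ 0.05 -0.01 -0.05] op 0.279 q [ 0.06  0.37  1.75 -0.    1.03  1.64]
```

View pics/w6.png

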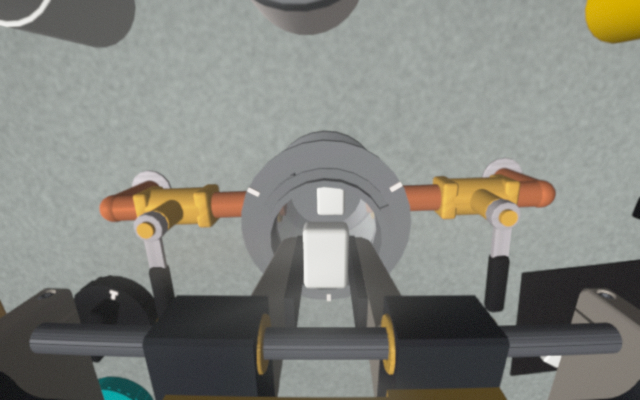

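```bash
python3 -m jog '[[[0,0,0,0,0,0,0.5],[0,0,0,0,0,0,0.5],[0,0,0,0,0,0,0.5],[0,0,0,0,0,0,0.5],[0,0,0,0,0,50,0.5],[0,0,0,0,0,60,0.5]]]'; python3 -m jog '[[[0,0,0,-174,-332,-20,0.5],[0,0,0,-174,-332,-20,0.5],[0,0,0,-174,-332,-20,0.5],[0,0,0,-174,-332,-20,0.5],[0,0,0,-174,-332,-20,0.5],[0,0,0,-174,-332,-20,0.5],[0,0,0,-174,-332,-20,0.5],[0,0,0,-174,-332,-20,0.5],[0,0,0,-174,-332,-20,0.5],[0,0,0,-174,-332,-20,0.5],[0,0,0,-174,-332,-20,0.5]]]';  python3 - <<'E'
from h import *
st()
p,im=look("wrist","w7")
for t in tabs("w",im,p,(200,50,450,270),190): print(np.round(t,1))
look("top","t7")
E
```

```text
time: 10.85
ee_pos: [596.4, 40.5, 223.1]
eef_rot: [-3.141, -0.006, -0.001]
force: [0.9, -0.2, 1.0]
opening: 0.501
time: 11.95
ee_pos: [420.7, -290.8, 198.7]
eef_rot: [-3.141, -0.0, -0.0]
force: [0.6, -0.0, -0.4]
opening: 0.501
t 11.95 pos [ 420.7 -290.8  198.7] rpy [-3.141 -0.    -0.   ] F [ 0.6 -0.  -0.4] T [0.02 0.01 0.01] op 0.501 q [-0.61  0.19  1.89  0.    1.06  0.96]
[ 377.9 -256.8   35.6   24.7  -29.5]
[ 385.4 -338.3   36.8   25.4   -6.3]
```

View pics/w7.png

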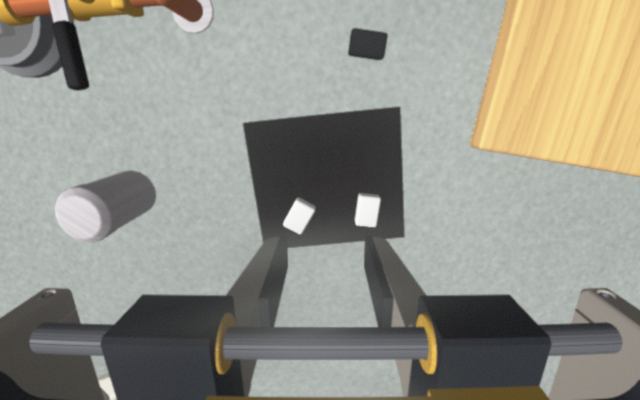

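Run:
```python
import cv2
im=cv2.imread("pics/t7.png"); cv2.imwrite("pics/t7c.png",cv2.resize(im[130:260,230:450],None,fx=3,fy=3,interpolation=2))
```

```text
(no output)
```

View pics/t7c.png

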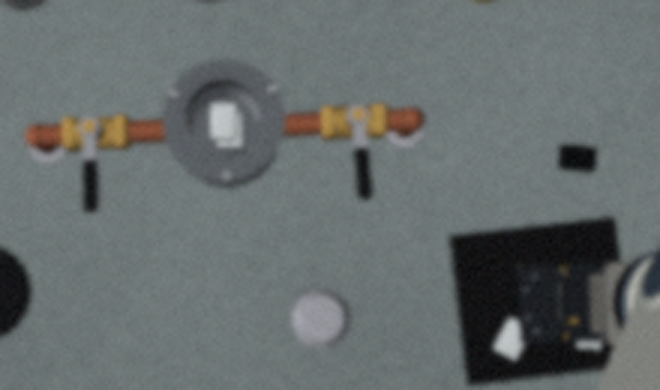

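Two tablets are in the tube and two are left on the mat. I take the one at (385,-338) next.

```bash
python3 -m jog '[[[0,0,-6,-35,-47,-100,0.5],[0,0,-6,-35,-47,-150,0.5],[0,0,-6,-35,-47,-150,0.5],[0,0,-6,-35,-47,-170,0.5],[0,0,-6,-35,-47,-191,0.5],[0,0,-6,-35,-47,-191,0.5],[0,0,-6,-35,-47,-191,0.2],[0,0,-6,-35,-47,-191,0.2],[0,0,-6,-35,-47,-191,0.2],[0,0,-6,-35,-47,-191,0.2],[0,0,-6,-35,-47,-191,0.2]]]' 30; python3 -m jog '[[[0,0,0,0,0,50,0.2],[0,0,0,0,0,100,0.2],[0,0,0,0,0,150,0.2],[0,0,0,0,0,200,0.2],[0,0,6,104,190,200,0.2],[0,0,6,104,190,200,0.2],[0,0,6,104,190,200,0.2],[0,0,6,104,190,200,0.2],[0,0,6,104,190,200,0.2],[0,0,6,104,190,200,0.2]]]'
```

```text
time: 13.15
ee_pos: [385.4, -338.6, 7.9]
eef_rot: [3.141, -0.0, -0.105]
force: [-0.6, 1.0, 2.7]
opening: 0.278
time: 14.15
ee_pos: [489.9, -146.6, 207.7]
eef_rot: [-3.141, -0.0, 0.003]
force: [-0.4, -0.5, 0.1]
opening: 0.28
```

```bash
python3 -m jog '[[[0,0,0,105,188,0,0.2],[0,0,0,105,188,0,0.2],[0,0,0,105,188,0,0.2],[0,0,0,105,188,0,0.2],[0,0,0,105,188,0,0.2],[0,0,0,105,188,0,0.2],[0,0,0,105,188,-50,0.2],[0,0,0,105,188,-50,0.2],[0,0,0,105,188,-50,0.2]]]';  python3 - <<'E'
from h import *
st()
p,im=look("wrist","w8")
E
```

```text
time: 15.05
ee_pos: [592.7, 37.6, 157.4]
eef_rot: [3.141, 0.003, -0.002]
force: [0.1, -0.1, -0.2]
opening: 0.278
t 15.05 pos [592.7  37.6 157.4] rpy [ 3.141e+00  3.000e-03 -2.000e-03] F [ 0.1 -0.1 -0.2] T [ 0.05 -0.06 -0.02] op 0.278 q [ 0.06  0.37  1.75 -0.    1.03  1.63]
```

View pics/w8.png

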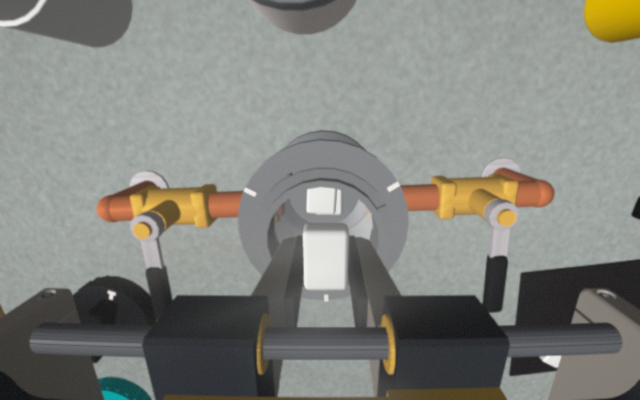

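```bash
python3 -m jog '[[[0,0,0,2,2,0,0.2],[0,0,0,2,2,0,0.5],[0,0,0,2,2,0,0.5],[0,0,0,2,2,0,0.5],[0,0,0,2,2,0,0.5],[0,0,0,2,2,50,0.5],[0,0,0,2,2,60,0.5]]]'; python3 -m jog '[[[0,0,0,-174,-332,-20,0.5],[0,0,0,-174,-332,-20,0.5],[0,0,0,-174,-332,-20,0.5],[0,0,0,-174,-332,-20,0.5],[0,0,0,-174,-332,-20,0.5],[0,0,0,-174,-332,-20,0.5],[0,0,0,-174,-332,-20,0.5],[0,0,0,-174,-332,-20,0.5],[0,0,0,-174,-332,-20,0.5],[0,0,0,-174,-332,-20,0.5],[0,0,0,-174,-332,-20,0.5]]]';  python3 - <<'E'
from h import *
st()
p,im=look("wrist","w9")
for t in tabs("w",im,p,(100,50,450,270),190): print(np.round(t,1))
p,im=look("top","t9")
cv2.imwrite("pics/t9c.png",cv2.resize(im[130:260,230:450],None,fx=3,fy=3,interpolation=2))
E
```

```text
time: 15.8
ee_pos: [598.3, 41.5, 221.9]
eef_rot: [-3.141, -0.006, -0.001]
force: [0.4, -0.5, 0.3]
opening: 0.501
time: 16.9
ee_pos: [422.7, -289.8, 197.6]
eef_rot: [-3.141, -0.0, -0.0]
force: [0.2, 1.3, -0.1]
opening: 0.505
t 16.9 pos [ 422.7 -289.8  197.6] rpy [-3.141 -0.    -0.   ] F [ 0.2  1.3 -0.1] T [ 0.04  0.06 -0.01] op 0.505 q [-0.6   0.2   1.89  0.    1.06  0.97]
[ 378.2 -257.    35.8   24.6  -29.4]
```

View pics/w9.png

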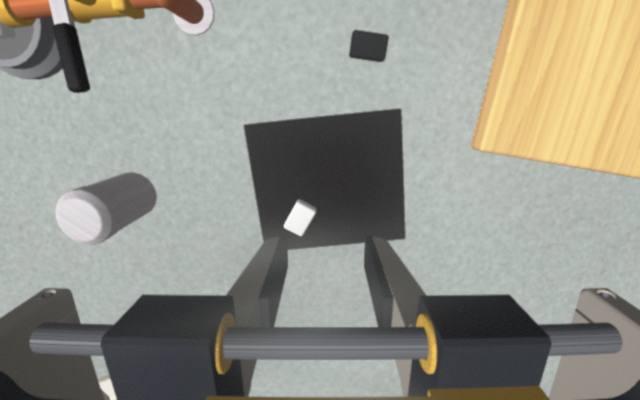

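View pics/t9c.png

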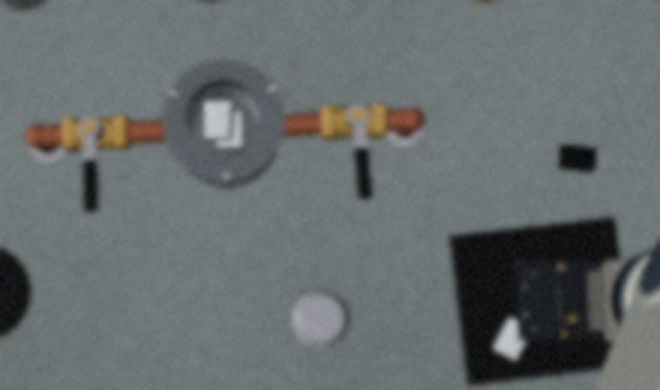

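Three tablets are in and one remains at pixel (300,217), which is (378,-257) on the mat.

```bash
python3 -m jog '[[[0,0,-29.5,-44,33,-100,0.5],[0,0,-29.5,-44,33,-150,0.5],[0,0,-29.5,-44,33,-150,0.5],[0,0,-29.5,-44,33,-150,0.5],[0,0,-29.5,-44,33,-170,0.5],[0,0,-29.5,-44,33,-190,0.5],[0,0,-29.5,-44,33,-190,0.5],[0,0,-29.5,-44,33,-190,0.2],[0,0,-29.5,-44,33,-190,0.2],[0,0,-29.5,-44,33,-190,0.2],[0,0,-29.5,-44,33,-190,0.2]]]' 30; python3 -m jog '[[[0,0,0,0,0,50,0.2],[0,0,0,0,0,100,0.2],[0,0,0,0,0,150,0.2],[0,0,0,0,0,200,0.2],[0,0,29.5,111,110,200,0.2],[0,0,29.5,111,110,200,0.2],[0,0,29.5,111,110,200,0.2],[0,0,29.5,111,110,200,0.2],[0,0,29.5,111,110,200,0.2],[0,0,29.5,111,110,200,0.2]]]'
```

```text
time: 18.1
ee_pos: [378.9, -258.0, 8.5]
eef_rot: [-3.142, -0.002, -0.516]
force: [0.7, 2.1, 7.5]
opening: 0.277
time: 19.1
ee_pos: [488.6, -147.8, 207.6]
eef_rot: [3.141, 0.0, -0.003]
force: [0.2, -0.1, -0.4]
opening: 0.277
```

```bash
python3 -m jog '[[[0,0,0,106,188,0,0.2],[0,0,0,106,188,0,0.2],[0,0,0,106,188,0,0.2],[0,0,0,106,188,0,0.2],[0,0,0,106,188,0,0.2],[0,0,0,106,188,0,0.2],[0,0,0,106,188,-50,0.2],[0,0,0,106,188,-50,0.2],[0,0,0,106,188,-50,0.2],[0,0,0,106,188,-50,0.2]]]';  python3 - <<'E'
from h import *
st()
p,im=look("wrist","w10")
E
```

```text
time: 20.1
ee_pos: [595.7, 39.2, 159.4]
eef_rot: [3.142, -0.002, -0.002]
force: [0.7, -0.3, -0.6]
opening: 0.274
t 20.1 pos [595.7  39.2 159.4] rpy [ 3.142e+00 -2.000e-03 -2.000e-03] F [ 0.7 -0.3 -0.6] T [ 0.02 -0.04  0.01] op 0.274 q [ 0.06  0.37  1.75 -0.    1.03  1.64]
```

View pics/w10.png

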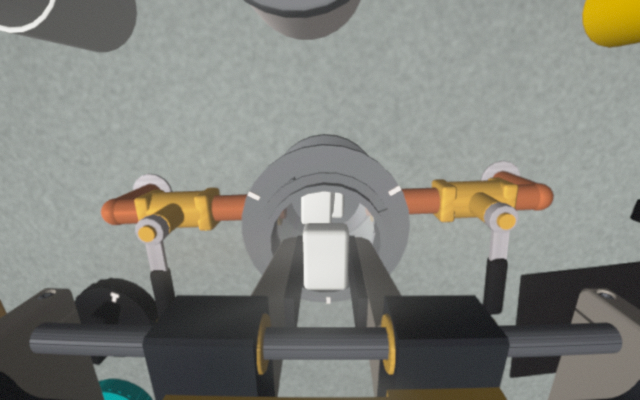

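```bash
python3 -m jog '[[[0,0,0,-1,1,0,0.5],[0,0,0,-1,1,0,0.5],[0,0,0,-1,1,0,0.5],[0,0,0,-1,1,0,0.5],[0,0,0,-1,1,50,0.5],[0,0,0,-1,1,90,0.5],[0,0,0,-1,1,90,0.5],[0,0,0,-1,1,90,0.5]]]'
python3 - <<'E'
from h import *
st()
p,im=look("wrist","w11")
ticks(im,p,(255,140,400,275),205)
E
```

```text
time: 20.95
ee_pos: [594.5, 41.4, 248.3]
eef_rot: [-3.141, -0.002, -0.001]
force: [-0.4, 0.2, -0.9]
opening: 0.502
t 20.95 pos [594.5  41.4 248.3] rpy [-3.141e+00 -2.000e-03 -1.000e-03] F [-0.4  0.2 -0.9] T [0.04 0.03 0.01] op 0.502 q [0.07 0.28 1.66 0.   1.2  1.64]
[374 163   7   6  24] [377.  165.4] [624.1  -6.3 127. ]
[310 164  27  41 907] [323.3 185.6] [604.4  44.4 127. ]
[336 165   4   9  21] [337.9 168.2] [621.4  30.5 127. ]
[273 167   8   5  24] [276.5 168.9] [620.8  88.5 127. ]
[329 244   2   7  13] [329.5 246.8] [540.3  38.3 127. ]
```

View pics/w11.png

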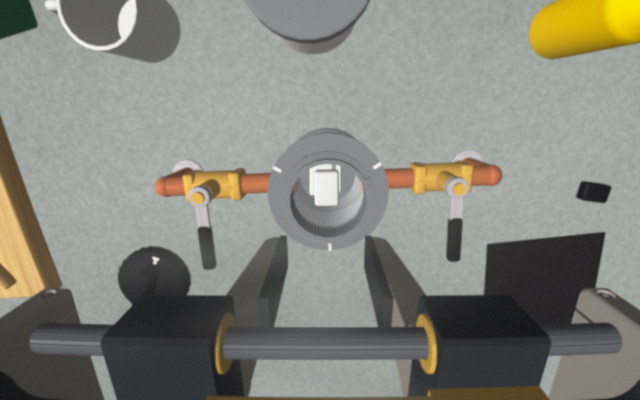

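All four tablets are in the feeder and the mat is empty. Next I go over the black cap with the tool turned about 161°.

```bash
python3 -m jog '[[[0,0,90,-160,257,-40,0.6],[0,0,90,-160,257,-40,0.6],[0,0,90,-160,257,-40,0.6],[0,0,90,-160,257,-40,0.6],[0,0,90,-160,257,-40,0.6],[0,0,90,-160,257,-40,0.6],[0,0,90,-160,257,-40,0.6],[0,0,90,-160,257,-40,0.6],[0,0,90,-160,257,-40,0.6],[0,0,90,-160,257,-40,0.6],[0,0,90,-160,257,-40,0.6],[0,0,90,-160,257,-40,0.6]]]'; python3 -m jog '[[[0,0,71,0,0,0,0.6],[0,0,71,0,0,0,0.6],[0,0,71,0,0,0,0.6],[0,0,71,0,0,0,0.6],[0,0,71,0,0,0,0.6],[0,0,71,0,0,0,0.6],[0,0,71,0,0,0,0.6],[0,0,71,0,0,0,0.6],[0,0,71,0,0,0,0.6],[0,0,71,0,0,0,0.6],[0,0,71,0,0,0,0.6]]]'
python3 - <<'E'
from h import *
st()
p,im=look("wrist","w12")
for l in ["cap_bar","cap_arrow"]:
  for r in cams.place_of(l,"wrist"): print(l,round(r['conf'],2),np.round(r['centre'],1))
E
```

```text
time: 22.2
ee_pos: [433.1, 297.7, 205.8]
eef_rot: [-3.139, 0.002, 1.571]
force: [-0.3, -0.1, 0.9]
opening: 0.599
time: 23.3
ee_pos: [433.7, 298.0, 206.8]
eef_rot: [-3.14, -0.001, 2.806]
force: [0.2, 0.2, 0.2]
opening: 0.6
t 23.3 pos [433.7 298.  206.8] rpy [-3.140e+00 -1.000e-03  2.806e+00] F [0.2 0.2 0.2] T [ 0.01 -0.13 -0.02] op 0.6 q [ 0.6   0.21  1.85 -0.    1.08 -0.64]
cap_bar 0.77 [430.6 297.2  36.9]
cap_bar 0.69 [276.9 340.   39.3]
cap_arrow 0.81 [479.2 282.6  24. ]
```

View pics/w12.png

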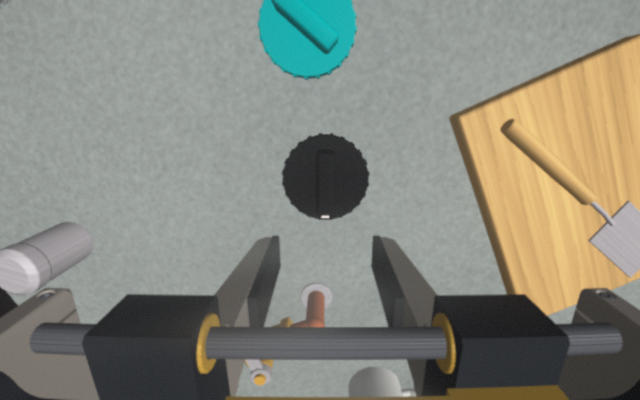

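Run:
```python
from h import *
im=cv2.imread("pics/w12.png"); p=cams.camera_params("wrist")
m=np.zeros((400,640),np.uint8); m[125:225,270:380]=(im[125:225,270:380].max(2)<90)*255
c=max(cv2.findContours(m,0,1)[0],key=cv2.contourArea)
for z in (12,23):
  q=plane(p,c.reshape(-1,2),z)[:,:2].astype(np.float32); print(z,cv2.minEnclosingCircle(q),cv2.fitEllipse(q))
ticks(im,p,(310,205,345,225),200,23)
e=np.clip((im[125:225,270:380].astype(float)-15)*5,0,255).astype(np.uint8)
cv2.imwrite("pics/c12.png",cv2.resize(e,None,fx=5,fy=5,interpolation=2))
```

```text
12 ((433.4481506347656, 298.5730285644531), 52.281978607177734) ((433.3204650878906, 298.7114562988281), (101.44170379638672, 101.5965805053711), 63.60591125488281)
23 ((431.09478759765625, 299.38702392578125), 50.710147857666016) ((430.97100830078125, 299.5212707519531), (98.39178466796875, 98.54199981689453), 63.6065673828125)
[323 216   5   2  10] [325.  216.5] [476.  283.7  23. ]
```

View pics/c12.png

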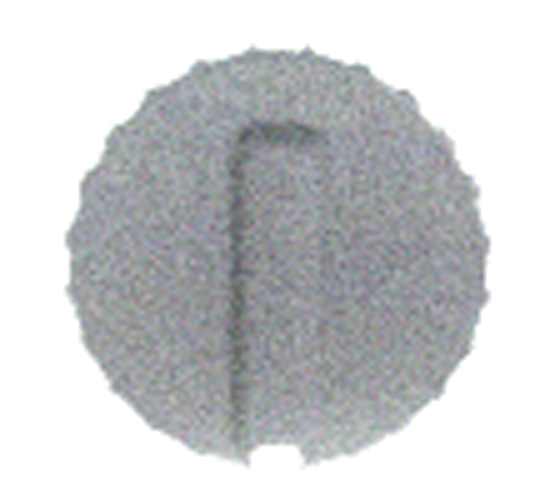

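```bash
python3 -m jog '[[[0,0,0,-1,1,-100,0.6],[0,0,0,-1,1,-140,0.6],[0,0,0,-1,1,-140,0.6],[0,0,0,-1,1,-160,0.6],[0,0,0,-1,1,-179,0.6],[0,0,0,-1,1,-179,0.6],[0,0,0,-1,1,-179,0.1],[0,0,0,-1,1,-179,0.1],[0,0,0,-1,1,-179,0.1],[0,0,0,-1,1,-179,0.1],[0,0,0,-1,1,-179,0.1],[0,0,0,-1,1,-179,0.1]]]' 60; python3 -c "
from h import *
st()"
```

```text
time: 24.65
ee_pos: [433.4, 299.5, 29.3]
eef_rot: [3.141, 0.001, 2.809]
force: [-0.8, -1.5, 6.8]
opening: 0.214
t 24.65 pos [433.4 299.5  29.3] rpy [3.141e+00 1.000e-03 2.809e+00] F [-0.8 -1.5  6.8] T [-0.2  -0.01 -0.1 ] op 0.214 q [ 0.6   0.46  1.98 -0.    0.7  -0.64]
```

```bash
python3 -m jog '[[[0,0,0,0,0,20,0.1],[0,0,0,0,0,50,0.1],[0,0,0,0,0,90,0.1],[0,0,0,0,0,130,0.1],[0,0,0,0,0,175,0.1],[0,0,-54,40,-65,180,0.1],[0,0,-54,80,-130,180,0.1],[0,0,-54,110,-180,180,0.1],[0,0,-54,140,-225,180,0.1],[0,0,-54,161,-259,180,0.1],[0,0,-54,161,-259,180,0.1],[0,0,-54,161,-259,180,0.1]]]'
python3 - <<'E'
from h import *
st()
p,im=look("wrist","w13")
E
```

```text
time: 25.85
ee_pos: [596.5, 35.7, 208.5]
eef_rot: [3.141, 0.002, 1.858]
force: [-0.7, 0.6, -1.2]
opening: 0.208
t 25.85 pos [596.5  35.7 208.5] rpy [3.141e+00 2.000e-03 1.858e+00] F [-0.7  0.6 -1.2] T [ 0.03 -0.11  0.03] op 0.208 q [ 0.06  0.32  1.7  -0.    1.12 -0.23]
```

View pics/w13.png

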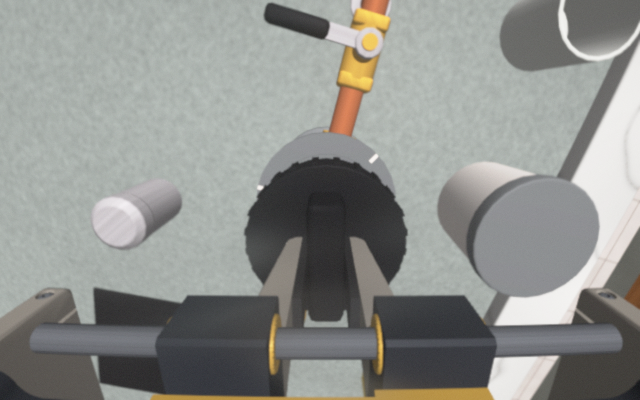

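```bash
cat >> h.py <<'E'
from scipy.optimize import least_squares
def capfit(im,p,zb,ymax=270,box=(230,130,420,275),show=None,thr=45,g0=(595,38)):
    x0,y0,x1,y1=box; m=np.zeros((400,640),np.uint8); m[y0:y1,x0:x1]=(im[y0:y1,x0:x1].max(2)<thr)*255
    m=cv2.morphologyEx(m,cv2.MORPH_OPEN,np.ones((3,3)))
    c=max(cv2.findContours(m,0,1)[0],key=cv2.contourArea).reshape(-1,2)
    hull=cv2.convexHull(c).reshape(-1,2)
    pts=[q for q in c if cv2.pointPolygonTest(hull.reshape(-1,1,2).astype(np.float32),(float(q[0]),float(q[1])),True)<2 and y0+2<q[1]<ymax and x0+2<q[0]<x1-3]
    a=np.linspace(0,2*np.pi,90)
    def f(v):
        X=[[v[0]+50*np.cos(t),v[1]+50*np.sin(t),z] for z in (zb,zb+23) for t in a]
        H=cv2.convexHull(proj(p,X).astype(np.float32))
        return [cv2.pointPolygonTest(H,(float(q[0]),float(q[1])),True) for q in pts]
    r=least_squares(f,g0,diff_step=1e-3,loss='soft_l1'); 
    print('cap centre',r.x.round(1),'rms',np.sqrt(np.mean(np.square(f(r.x)))).round(2),len(pts)); return r.x
E
python3 - <<'E'
from h import *
st()
p,im=look("wrist","w14")
s=monitor.observe()
c=capfit(im,p,s['ee_pos'][2]-28.5); print(c-s['ee_pos'][:2])
ticks(im,p,(250,140,400,200),190)
E
```

```text
t 25.9 pos [595.5  37.1 208.2] rpy [3.142e+00 1.000e-03 1.858e+00] F [-0.5  0.1 -2.4] T [-0.05 -0.1  -0.02] op 0.213 q [ 0.06  0.32  1.7  -0.    1.12 -0.23]
cap centre [617.7  21.2] rms 7.44 75
[ 23.30742113 -17.5197542 ]
[370 155   9  10  52] [373.8 159.3] [621.1  88.6 127. ]
[257 187   5   4  15] [259.1 188.5] [537.6  38.6 127. ]
```

Run:
```python
from h import *
im=cv2.imread("pics/w14.png")
e=np.clip((im[120:340,200:450].astype(float))*3,0,255).astype(np.uint8)
m=((im[120:340,200:450].max(2)<70)*255).astype(np.uint8)
cv2.imwrite("pics/c14.png",np.hstack([cv2.resize(e,None,fx=1.6,fy=1.6),cv2.cvtColor(cv2.resize(m,None,fx=1.6,fy=1.6),8)]))
```

```text
(no output)
```

View pics/c14.png

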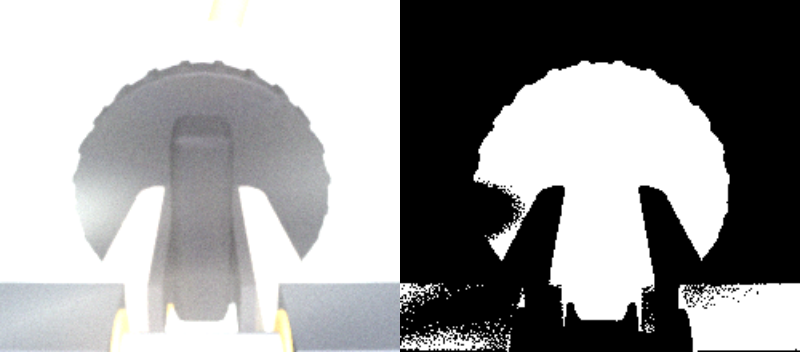

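Run:
```python
from h import *
im=cv2.imread("pics/w14.png"); p=cams.camera_params("wrist"); s=monitor.observe()
for dz in (28.5,):
  for thr in (70,85,100):
    for g in ((595,38),(600,45),(590,32)):
      c=capfit(im,p,s['ee_pos'][2]-dz,ymax=262,thr=thr,g0=g); print(c-s['ee_pos'][:2])
```

```text
cap centre [593.5  39.9] rms 1.39 211
[-0.92843437  1.20068199]
cap centre [593.5  39.9] rms 1.39 211
[-0.92876184  1.20067533]
cap centre [593.5  39.9] rms 1.39 211
[-0.92841766  1.20068454]
cap centre [593.8  40.2] rms 1.58 259
[-0.57426505  1.52238394]
cap centre [593.8  40.2] rms 1.58 259
[-0.57426642  1.52236089]
cap centre [593.8  40.2] rms 1.58 259
[-0.57419433  1.52213074]
cap centre [593.7  40.7] rms 1.31 236
[-0.72381461  2.00878348]
cap centre [593.7  40.7] rms 1.31 236
[-0.72377337  2.00871193]
cap centre [593.7  40.7] rms 1.31 236
[-0.72376301  2.00874645]
```

```bash
python3 -m jog '[[[0,0,0,1,0,-15,0.1],[0,0,0,1,0,-25,0.1],[0,0,0,1,0,-28,0.1],[0,0,0,1,0,-30,0.1],[0,0,0,1,0,-32,0.1],[0,0,0,1,0,-32,0.1]]]'
python3 - <<'E'
from h import *
s=st(); p,im=look("wrist","w15"); s=st()
capfit(im,p,s['ee_pos'][2]-28.5,ymax=262,thr=85)
ticks(im,p,(250,140,420,200),190)
E
```

```text
time: 26.55
ee_pos: [595.1, 40.6, 176.6]
eef_rot: [3.141, 0.0, 1.867]
force: [-0.0, -0.1, -2.1]
opening: 0.214
t 26.55 pos [595.1  40.6 176.6] rpy [3.141 0.    1.867] F [-0.  -0.1 -2.1] T [-0.07 -0.11 -0.01] op 0.214 q [ 0.07  0.35  1.73 -0.    1.06 -0.23]
t 26.6 pos [595.2  40.5 176.8] rpy [3.141 0.    1.867] F [ 0.4  0.9 -1.5] T [-0.05 -0.09  0.01] op 0.209 q [ 0.07  0.35  1.73 -0.    1.06 -0.23]
cap centre [594.6  42.1] rms 1.58 257
[377 168   9   9  48] [381.1 171.9] [622.1  88.8 127. ]
```

View pics/w15.png

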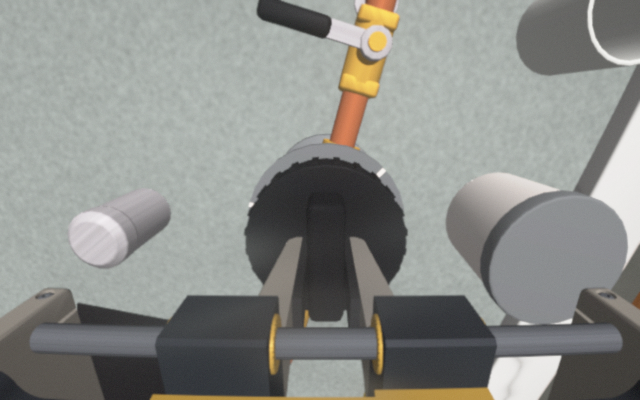

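```bash
python3 -m jog '[[[0,0,0,0.5,-1,-2,0.1],[0,0,0,0.5,-1,-4,0.1],[0,0,0,0.5,-1,-6,0.1],[0,0,0,0.5,-1,-6,0.1],[0,0,0,0.5,-1,-6,0.1]]]'; python3 -c "
from h import *
st()"
```

```text
time: 27.1
ee_pos: [595.9, 39.2, 171.9]
eef_rot: [3.141, 0.0, 1.867]
force: [-3.9, -1.0, 10.6]
opening: 0.214
t 27.1 pos [595.9  39.2 171.9] rpy [3.141 0.    1.867] F [-3.9 -1.  10.6] T [-0.14  0.65 -0.02] op 0.214 q [ 0.06  0.35  1.74 -0.    1.05 -0.23]
```

```bash
python3 -m jog '[[[0,0,3,-0.5,0,-0.5,0.1],[0,0,6,-0.5,0,-0.5,0.1],[0,0,9,-0.5,0,-0.5,0.1],[0,0,12,-0.5,0,-0.5,0.1],[0,0,12,-0.5,0,-0.5,0.1]]]'; python3 -c "
from h import *
st()"
```

```text
time: 27.6
ee_pos: [597.0, 39.5, 172.5]
eef_rot: [3.137, 0.002, 2.078]
force: [-1.9, 0.4, 13.7]
opening: 0.215
t 27.6 pos [597.   39.5 172.5] rpy [3.137e+00 2.000e-03 2.078e+00] F [-1.9  0.4 13.7] T [0.05 0.15 0.21] op 0.215 q [ 0.06  0.35  1.74  0.    1.05 -0.44]
```

```bash
python3 -m jog '[[[0,0,3,0,0,-0.5,0.1],[0,0,6,0,0,-0.5,0.1],[0,0,6,0,0,-0.5,0.1]]]'; python3 -m jog '[[[0,0,3,0,0,-0.5,0.1],[0,0,6,0,0,-0.5,0.1],[0,0,6,0,0,-0.5,0.1]]]'; python3 -c "
from h import *
st()"
```

```text
time: 27.9
ee_pos: [597.1, 39.6, 172.0]
eef_rot: [3.137, 0.002, 2.183]
force: [1.2, 0.0, 12.3]
opening: 0.212
time: 28.2
ee_pos: [595.2, 39.3, 169.3]
eef_rot: [3.141, 0.0, 2.286]
force: [-0.2, 0.2, -2.0]
opening: 0.212
t 28.2 pos [595.2  39.3 169.3] rpy [3.141 0.    2.286] F [-0.2  0.2 -2. ] T [-0.03 -0.11  0.04] op 0.212 q [ 0.06  0.36  1.74  0.    1.05 -0.65]
```

It dropped at arrow ≈ 311°, 9° counter-clockwise of a tick as expected. I follow it down into the thread.

```bash
python3 -m jog '[[[0,0,0,0,0,-1.5,0.1],[0,0,0,0,0,-3,0.1],[0,0,0,0,0,-4,0.1],[0,0,0,0,0,-4,0.1]]]'; python3 -c "
from h import *
st()"
```

```text
time: 28.6
ee_pos: [595.2, 39.2, 166.3]
eef_rot: [3.141, 0.0, 2.284]
force: [-5.2, -1.2, 12.4]
opening: 0.216
t 28.6 pos [595.2  39.2 166.3] rpy [3.141 0.    2.284] F [-5.2 -1.2 12.4] T [-0.14  0.81 -0.05] op 0.216 q [ 0.06  0.36  1.74 -0.    1.04 -0.65]
```

```bash
python3 -m jog '[[[0,0,-5,-0.4,0,-0.3,0.1],[0,0,-10,-0.4,0,-0.6,0.1],[0,0,-15,-0.4,0,-0.9,0.1],[0,0,-20,-0.4,0,-1.2,0.1],[0,0,-25,-0.4,0,-1.4,0.1],[0,0,-30,-0.4,0,-1.7,0.1],[0,0,-30,-0.4,0,-1.7,0.1]]]'; python3 -c "
from h import *
st()"
```

```text
time: 29.3
ee_pos: [596.1, 39.3, 164.6]
eef_rot: [3.139, 0.0, 1.758]
force: [-0.4, 0.8, 8.3]
opening: 0.214
t 29.3 pos [596.1  39.3 164.6] rpy [3.139 0.    1.758] F [-0.4  0.8  8.3] T [-0.04 -0.07 -0.24] op 0.214 q [ 0.06  0.36  1.74 -0.    1.03 -0.12]
```

```bash
python3 -m jog '[[[0,0,-5,0,0,-0.3,0.1],[0,0,-10,0,0,-0.6,0.1],[0,0,-15,0,0,-0.9,0.1],[0,0,-20,0,0,-1.2,0.1],[0,0,-25,0,0,-1.4,0.1],[0,0,-30,0,0,-1.7,0.1],[0,0,-35,0,0,-2.0,0.1],[0,0,-40,0,0,-2.3,0.1],[0,0,-45,0,0,-2.6,0.1],[0,0,-50,0,0,-2.9,0.1],[0,0,-50,0,0,-2.9,0.1]]]'
python3 - <<'E'
from h import *
s=st(); p,im=look("wrist","w16")
E
```

```text
time: 30.4
ee_pos: [595.6, 39.3, 161.3]
eef_rot: [3.14, -0.001, 0.885]
force: [-0.6, 0.2, 6.7]
opening: 0.211
t 30.4 pos [595.6  39.3 161.3] rpy [ 3.14e+00 -1.00e-03  8.85e-01] F [-0.6  0.2  6.7] T [-0.09  0.12 -0.13] op 0.211 q [ 0.06  0.36  1.75 -0.    1.03  0.75]
```

View pics/w16.png

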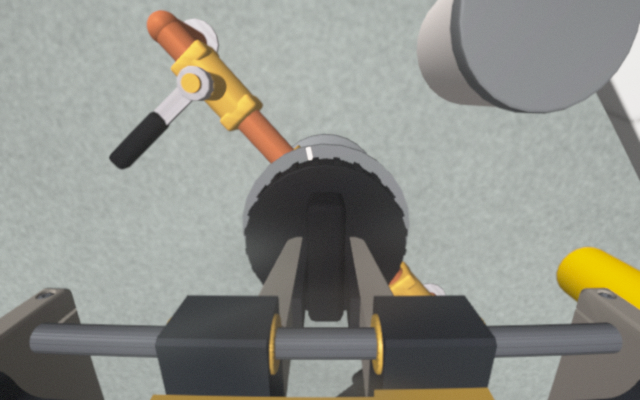

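```bash
python3 -m jog '[[[0,0,-5,0,0,-0.3,0.1],[0,0,-10,0,0,-0.6,0.1],[0,0,-15,0,0,-0.9,0.1],[0,0,-20,0,0,-1.2,0.1],[0,0,-25,0,0,-1.4,0.1],[0,0,-30,0,0,-1.7,0.1],[0,0,-35,0,0,-2.0,0.1],[0,0,-40,0,0,-2.3,0.1],[0,0,-40,0,0,-2.3,0.1]]]'
python3 - <<'E'
from h import *
s=st(); p,im=look("wrist","w17")
E
```

```text
time: 31.35
ee_pos: [596.5, 39.1, 161.2]
eef_rot: [3.14, -0.004, 0.188]
force: [-3.8, -1.7, 22.8]
opening: 0.212
t 31.35 pos [596.5  39.1 161.2] rpy [ 3.14  -0.004  0.188] F [-3.8 -1.7 22.8] T [-0.33  0.98  0.19] op 0.212 q [ 0.06  0.36  1.75 -0.    1.03  1.45]
```

View pics/w17.png

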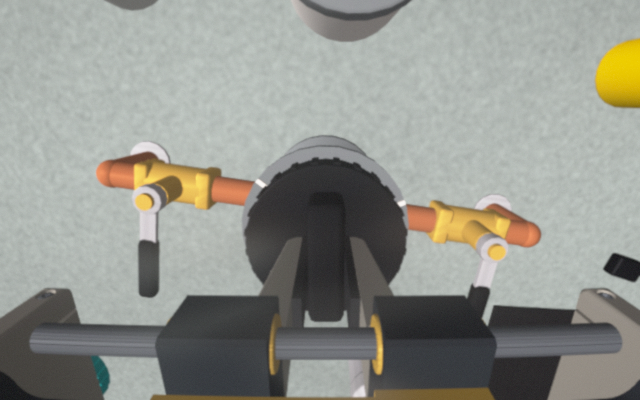

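Run:
```python
from h import *
p,im=look("scene","s18"); st()
cv2.imwrite("pics/s18c.png",cv2.resize(im[110:290,230:430],None,fx=3.3,fy=3.3,interpolation=2))
p,im=look("top","t18")
cv2.imwrite("pics/t18c.png",cv2.resize(im[110:230,230:390],None,fx=4,fy=4,interpolation=2))
```

```text
t 31.45 pos [596.5  39.1 161.2] rpy [ 3.14  -0.004  0.19 ] F [-3.7 -1.8 22.1] T [-0.32  0.96  0.09] op 0.21 q [ 0.06  0.36  1.75 -0.    1.03  1.44]
```

View pics/s18c.png

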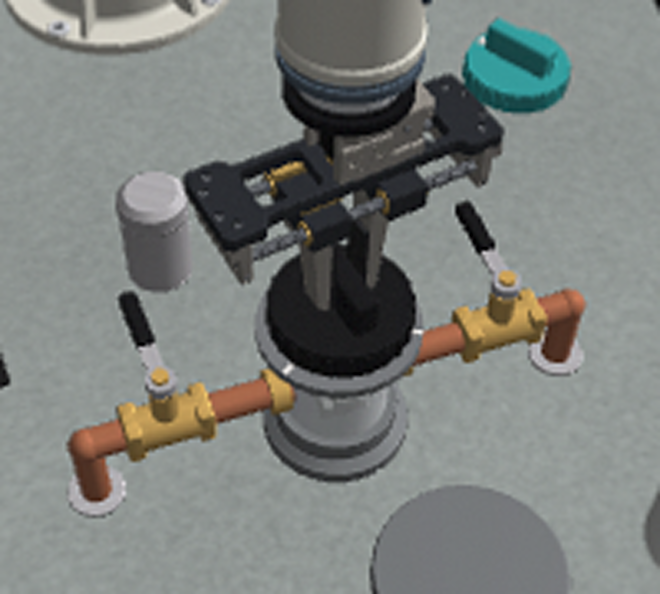

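View pics/t18c.png

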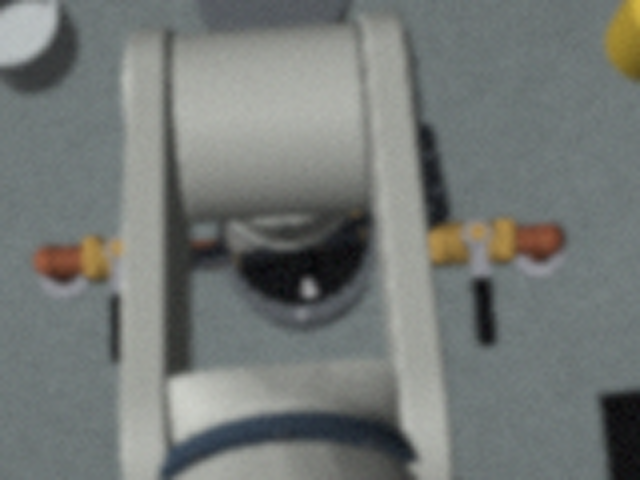

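```bash
python3 -m jog '[[[0,0,-3,0,0,0.5,0.1],[0,0,-6,0,0,0.8,0.1],[0,0,-8,0,0,0.8,0.1],[0,0,-8,0,0,0.8,0.1],[0,0,-8,0,0,0.8,0.1]]]'
python3 - <<'E'
from h import *
s=st()
p,im=look("top","t19")
cv2.imwrite("pics/t19c.png",cv2.resize(im[140:210,270:340],None,fx=7,fy=7,interpolation=2))
E
```

```text
time: 32.0
ee_pos: [596.2, 39.3, 161.2]
eef_rot: [3.141, -0.003, 0.052]
force: [-1.6, -0.1, 16.8]
opening: 0.213
t 32.0 pos [596.2  39.3 161.2] rpy [ 3.141e+00 -3.000e-03  5.200e-02] F [-1.6 -0.1 16.8] T [-0.08  0.67  0.95] op 0.213 q [ 0.06  0.36  1.75 -0.    1.03  1.58]
```

View pics/t19c.png

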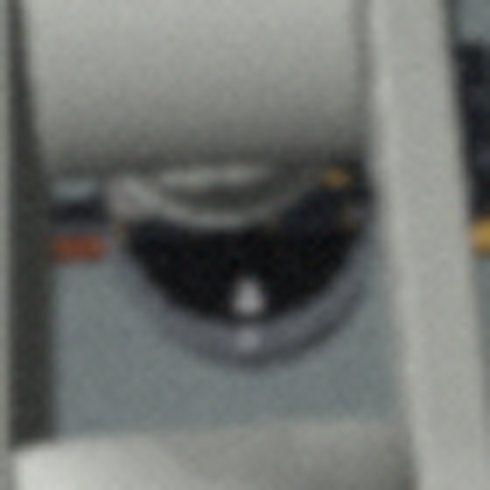

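```bash
python3 -m jog '[[[0,0,-3,0,0,0.5,0.1],[0,0,-6,0,0,0.5,0.1],[0,0,-6,0,0,0.5,0.1],[0,0,-6,0,0,0.5,0.1]]]'; python3 -c "
from h import *
st()"
```

```text
time: 32.45
ee_pos: [596.0, 39.3, 161.3]
eef_rot: [3.141, -0.003, -0.051]
force: [-2.0, 0.9, 12.1]
opening: 0.217
t 32.45 pos [596.   39.3 161.3] rpy [ 3.141e+00 -3.000e-03 -5.100e-02] F [-2.   0.9 12.1] T [0.03 0.48 1.67] op 0.217 q [ 0.06  0.36  1.75 -0.    1.03  1.69]
```

```bash
python3 -m jog '[[[0,0,0,0,0,0,0.6],[0,0,0,0,0,0,0.6],[0,0,0,0,0,0,0.6],[0,0,0,0,0,0,0.6],[0,0,0,0,0,40,0.6],[0,0,0,0,0,80,0.6],[0,0,0,0,0,90,0.6],[0,0,0,0,0,90,0.6],[0,0,0,0,0,90,0.6]]]'
python3 - <<'E'
from h import *
s=st()
p,im=look("wrist","w20")
E
```

```text
time: 33.35
ee_pos: [594.1, 39.3, 248.3]
eef_rot: [3.141, 0.001, -0.053]
force: [0.0, -0.1, -0.4]
opening: 0.602
t 33.35 pos [594.1  39.3 248.3] rpy [ 3.141e+00  1.000e-03 -5.300e-02] F [ 0.  -0.1 -0.4] T [-0.    0.01 -0.03] op 0.602 q [0.06 0.28 1.66 0.   1.2  1.69]
```

View pics/w20.png

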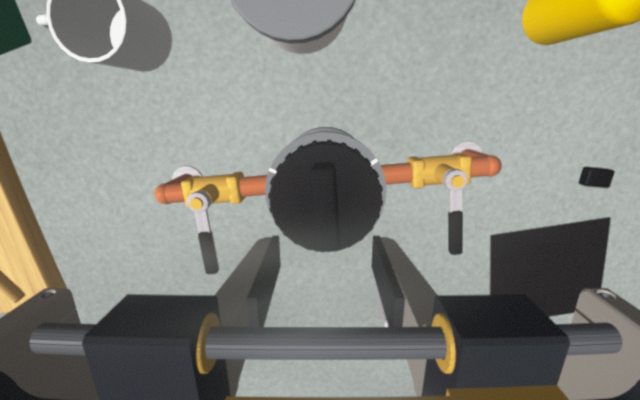

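Run:
```python
from h import *
im=cv2.imread("pics/w20.png"); p=cams.camera_params("wrist")
for zb in (128,132,136,140):
    print(zb); capfit(im,p,zb,ymax=255,box=(260,130,395,258),thr=75)
e=np.clip((im[120:270,250:400].astype(float))*2.5,0,255).astype(np.uint8)
cv2.imwrite("pics/c20.png",cv2.resize(e,None,fx=4,fy=4,interpolation=2))
ticks(im,p,(260,140,400,200),190)
p,im=look("scene","s20")
cv2.imwrite("pics/s20c.png",cv2.resize(im[150:270,270:400],None,fx=5,fy=5,interpolation=2))
```

```text
128
cap centre [596.6  40. ] rms 1.53 305
132
cap centre [597.1  40. ] rms 2.24 305
136
cap centre [597.3  40. ] rms 3.13 305
140
cap centre [597.5  39.9] rms 4.11 305
[371 159   7   6  29] [373.9 161.2] [624.4  -7.  127. ]
[268 168   8   5  26] [271.5 170.1] [621.1  89.7 127. ]
```

View pics/c20.png

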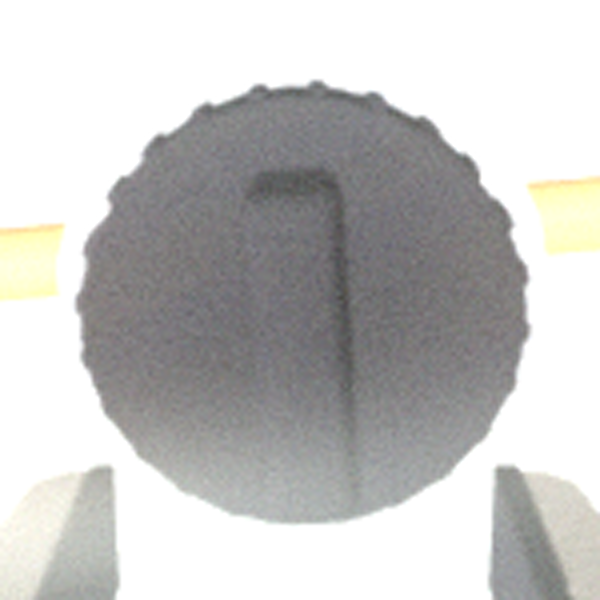

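View pics/s20c.png

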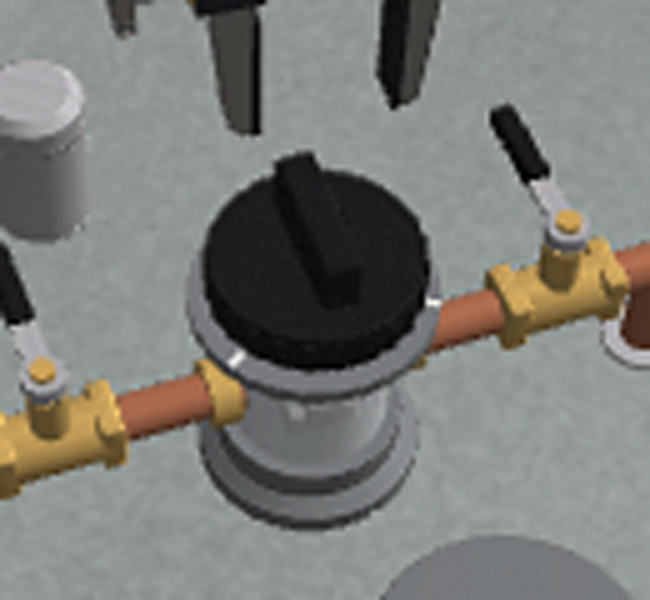

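```bash
python3 -m jog '[[[0,0,5,-56,-131,-60,0.45],[0,0,5,-56,-131,-60,0.45],[0,0,5,-56,-131,-60,0.45],[0,0,5,-56,-131,-60,0.45],[0,0,5,-56,-131,-60,0.45],[0,0,5,-56,-131,-60,0.45]]]' 20
python3 - <<'E'
from h import *
s=st()
p,im=look("wrist","w21"); s=st()
print(proj(p,[[539.6,-92,121],[599.6,-89.8,121],[530.2,167.8,121]]).round())
for l in ["outlet_grip","outlet_hinge"]:
  for r in cams.place_of(l,"wrist"): print(l,round(r['conf'],2),np.round(r['centre'],1))
ps,ims=look("scene","s21")
for zb in (126,129,132,135,138,142):
    print(zb,end=' '); capfit(ims,ps,zb,ymax=225,box=(295,165,370,226),thr=60,g0=(595,40))
pt,imt=look("top","t21")
cv2.imwrite("pics/t21c.png",cv2.resize(imt[140:210,270:340],None,fx=7,fy=7,interpolation=2))
E
```

```text
time: 34.05
ee_pos: [539.2, -91.1, 189.4]
eef_rot: [-3.141, -0.0, 0.034]
force: [0.8, 0.2, -0.7]
opening: 0.448
t 34.05 pos [539.2 -91.1 189.4] rpy [-3.141 -0.     0.034] F [ 0.8  0.2 -0.7] T [-0.02  0.01 -0.02] op 0.448 q [-0.17  0.26  1.83  0.    1.06  1.37]
t 34.1 pos [539.5 -90.8 189.7] rpy [-3.141e+00 -1.000e-03  3.500e-02] F [0.3 0.6 0.5] T [ 0.03  0.02 -0.  ] op 0.453 q [-0.17  0.26  1.83  0.    1.06  1.37]
[[328. 213.]
 [327. 137.]
 [ 20. 213.]]
outlet_grip 0.95 [543.  -92.8 113.9]
outlet_grip 0.27 [528.4 169.5 118.9]
outlet_hinge 0.79 [599.2 -91.4 117.5]
126 cap centre [591.7  40. ] rms 0.83 125
129 cap centre [593.8  39.2] rms 0.87 125
132 cap centre [595.8  38.5] rms 0.92 125
135 cap centre [597.8  37.7] rms 0.98 125
138 cap centre [599.8  36.9] rms 1.04 125
142 cap centre [602.5  35.9] rms 1.14 125
```

View pics/w21.png

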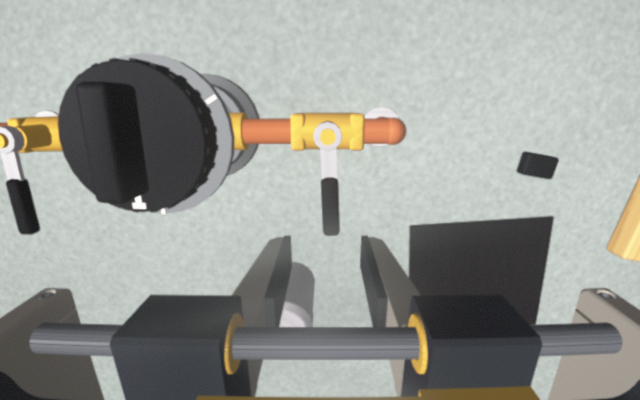

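View pics/t21c.png

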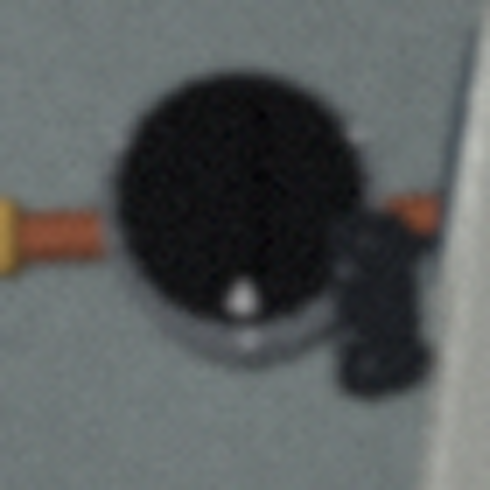

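The cap is on and its arrow, at (138,203), is close to tick1 at (163,211). I check the angle numerically before opening any valve.

Run:
```python
from h import *
p=cams.camera_params("wrist"); im=cv2.imread("pics/w21.png")
ticks(im,p,(125,190,155,215),170,155.5); ticks(im,p,(155,200,175,220),200,127); ticks(im,p,(200,90,222,110),200,127)
capfit(im,p,132,ymax=240,box=(50,50,215,212),thr=60,g0=(595,40))
capfit(im,p,137,ymax=240,box=(50,50,215,212),thr=60,g0=(595,40))
```

```text
[132 196  14  13 125] [138.4 203.4] [553.5  40.8 155.5]
[125 210  30   5  82] [137.6 213. ] [546.4  42.4 155.5]
[161 209   5   6  27] [162.9 211.7] [537.8  39.5 127. ]
[155 215   5   4  15] [156.8 216.1] [533.9  45.  127. ]
[163 215   9   5  24] [166.6 217.5] [533.   37.1 127. ]
[171 216   4   4  10] [173.  217.8] [532.9  31.9 127. ]
[205  94  12  10  67] [210.7  98.8] [624.8  -4.8 127. ]
cap centre [590.1  91.4] rms 6.28 205
cap centre [590.8  88.9] rms 6.41 205
```

```bash
python3 -m jog '[[[0,0,0,0,-1,-40,0.45],[0,0,0,0,-1,-65,0.45],[0,0,0,0,-1,-78,0.45],[0,0,0,0,-1,-78,0.22],[0,0,0,0,-1,-78,0.22],[0,0,0,0,-1,-78,0.22]]]' 10
python3 - <<'E'
from h import *
s=st()
p,im=look("wrist","w22"); s=st()
E
```

```text
time: 34.9
ee_pos: [539.8, -92.8, 112.8]
eef_rot: [3.141, -0.002, 0.034]
force: [-0.0, 0.0, 0.8]
opening: 0.231
t 34.9 pos [539.8 -92.8 112.8] rpy [ 3.141e+00 -2.000e-03  3.400e-02] F [-0.   0.   0.8] T [ 0.02 -0.02 -0.05] op 0.231 q [-0.17  0.36  1.89 -0.    0.89  1.36]
t 34.95 pos [539.8 -92.8 112.8] rpy [ 3.141e+00 -2.000e-03  3.400e-02] F [-0.5  0.   0.5] T [-0.01  0.   -0.08] op 0.216 q [-0.17  0.35  1.89  0.    0.89  1.36]
```

View pics/w22.png

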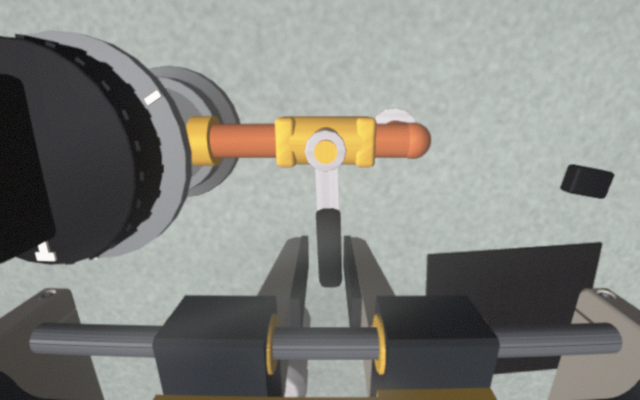

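The fingers straddle the outlet lever at (328,245). I swing it open along the arc.

```bash
python3 -m jog '[[[0,0,8,1,-8.3,-2,0.22],[0,0,16,3.1,-16.4,-2,0.22],[0,0,24,6.4,-24.1,-2,0.22],[0,0,32,10.7,-31.2,-2,0.22],[0,0,40,15.9,-37.7,-2,0.22],[0,0,48,22,-43.4,-2,0.22],[0,0,56,28.9,-48.2,-2,0.22],[0,0,64,36.3,-52.1,-2,0.22],[0,0,72,44.2,-54.8,-2,0.22],[0,0,80,52.4,-56.4,-2,0.22],[0,0,88,60.7,-56.9,-2,0.22],[0,0,90,62.7,-56.9,-2,0.22]]]' 10
python3 - <<'E'
from h import *
s=st()
p,im=look("wrist","w23"); s=st()
E
```

```text
time: 36.15
ee_pos: [601.6, -150.2, 110.3]
eef_rot: [-3.141, 0.001, 1.61]
force: [-2.7, -1.2, 0.7]
opening: 0.222
t 36.15 pos [ 601.6 -150.2  110.3] rpy [-3.141e+00  1.000e-03  1.610e+00] F [-2.7 -1.2  0.7] T [-0.46  0.54 -0.03] op 0.222 q [-0.25  0.46  1.73 -0.    0.95 -0.29]
t 36.2 pos [ 601.6 -150.1  110.2] rpy [-3.141e+00  1.000e-03  1.609e+00] F [-1.3 -0.6  0.6] T [-0.19  0.23  0.03] op 0.22 q [-0.25  0.46  1.73 -0.    0.95 -0.28]
```

View pics/w23.png

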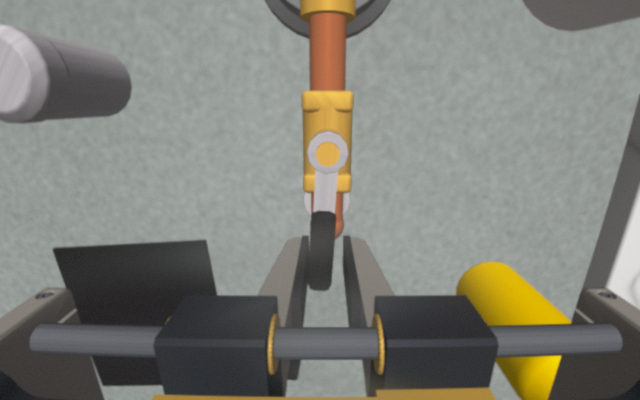

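```bash
python3 -m jog '[[[0,0,0,2,0,0,0.22],[0,0,0,4,0,0,0.22],[0,0,0,6,0,0,0.22],[0,0,0,6,0,0,0.22]]]'; python3 -c "
from h import *
st()"
```

```text
time: 36.6
ee_pos: [605.5, -149.7, 109.6]
eef_rot: [-3.138, -0.0, 1.604]
force: [-10.7, -3.0, 7.3]
opening: 0.22
t 36.6 pos [ 605.5 -149.7  109.6] rpy [-3.138 -0.     1.604] F [-10.7  -3.    7.3] T [-0.54  1.75  0.01] op 0.22 q [-0.24  0.47  1.72 -0.    0.96 -0.28]
```

```bash
python3 -m jog '[[[0,0,0,-4,0,0,0.3],[0,0,0,-4,0,0,0.4],[0,0,0,-4,0,0,0.4],[0,0,0,-4,0,40,0.45],[0,0,0,-4,0,90,0.45],[0,0,0,-4,0,100,0.45],[0,0,0,-4,0,100,0.45]]]'
python3 - <<'E'
from h import *
s=st()
p,im=look("wrist","w24"); s=st()
E
```

```text
time: 37.3
ee_pos: [605.2, -149.8, 211.9]
eef_rot: [3.137, 0.001, 1.605]
force: [0.6, -0.6, -0.0]
opening: 0.448
t 37.3 pos [ 605.2 -149.8  211.9] rpy [3.137e+00 1.000e-03 1.605e+00] F [ 0.6 -0.6 -0. ] T [-0.07 -0.1  -0.02] op 0.448 q [-0.25  0.35  1.64  0.    1.14 -0.28]
t 37.35 pos [ 603.9 -149.5  209.8] rpy [3.14  0.    1.605] F [-0.1 -0.8 -1.1] T [-0.11 -0.06  0.  ] op 0.449 q [-0.25  0.35  1.65  0.    1.14 -0.28]
```

View pics/w24.png

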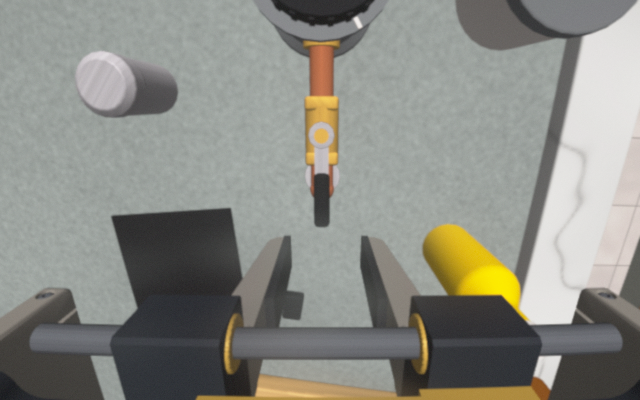

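Outlet lever now lies along the pipe, at (321,200). Next is the inlet.

```bash
python3 -m jog '[[[0,0,90,-73,317,20,0.45],[0,0,90,-73,317,20,0.45],[0,0,90,-73,317,20,0.45],[0,0,90,-73,317,20,0.45],[0,0,90,-73,317,20,0.45],[0,0,90,-73,317,20,0.45],[0,0,90,-73,317,20,0.45],[0,0,90,-73,317,20,0.45],[0,0,90,-73,317,20,0.45],[0,0,90,-73,317,20,0.45],[0,0,90,-73,317,-20,0.45],[0,0,90,-73,317,-20,0.45]]]'
python3 - <<'E'
from h import *
s=st()
p,im=look("wrist","w25"); s=st()
for l in ["inlet_grip","inlet_hinge"]:
  for r in cams.place_of(l,"wrist"): print(l,round(r['conf'],2),np.round(r['centre'],1))
E
```

```text
time: 38.55
ee_pos: [526.5, 166.3, 183.8]
eef_rot: [-3.139, -0.009, -3.107]
force: [-1.2, 0.4, -0.1]
opening: 0.453
t 38.55 pos [526.5 166.3 183.8] rpy [-3.139 -0.009 -3.107] F [-1.2  0.4 -0.1] T [ 0.01 -0.05  0.05] op 0.453 q [ 0.3   0.28  1.81  0.    1.06 -1.3 ]
t 38.6 pos [527.7 166.6 186.1] rpy [-3.14  -0.007 -3.109] F [-0.2  0.1  0.2] T [ 0.09 -0.13 -0.05] op 0.451 q [ 0.3   0.28  1.81  0.    1.06 -1.3 ]
inlet_grip 0.71 [526.9 170.5 118.6]
inlet_grip 0.61 [ 7.745e+02  2.572e+02 -3.000e-01]
inlet_hinge 0.62 [592.  169.3 113. ]
```

View pics/w25.png

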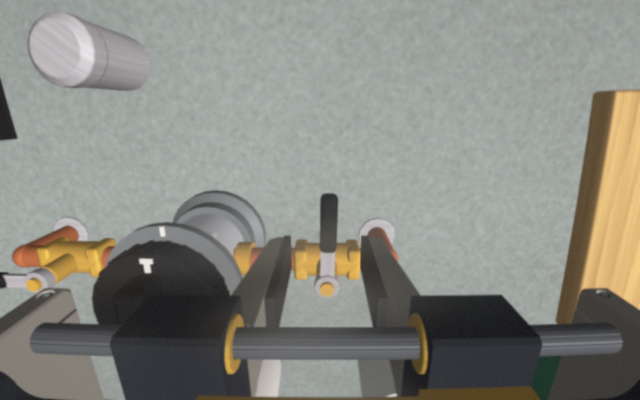

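```bash
python3 -m jog '[[[0,0,0,0,1,-40,0.45],[0,0,0,0,1,-65,0.45],[0,0,0,0,1,-78,0.45],[0,0,0,0,1,-78,0.22],[0,0,0,0,1,-78,0.22],[0,0,0,0,1,-78,0.22]]]' 10
python3 - <<'E'
from h import *
s=st()
p,im=look("wrist","w26"); s=st()
E
```

```text
time: 39.3
ee_pos: [531.5, 168.7, 113.0]
eef_rot: [3.141, 0.002, -3.108]
force: [-0.2, 0.5, 0.6]
opening: 0.228
t 39.3 pos [531.5 168.7 113. ] rpy [ 3.141e+00  2.000e-03 -3.108e+00] F [-0.2  0.5  0.6] T [ 0.11 -0.18  0.01] op 0.228 q [ 0.3   0.37  1.87 -0.    0.9  -1.3 ]
t 39.35 pos [531.4 168.7 113. ] rpy [ 3.141e+00  2.000e-03 -3.108e+00] F [ 0.5  0.3 -0.2] T [ 0.07 -0.16 -0.01] op 0.226 q [ 0.3   0.37  1.87  0.    0.9  -1.3 ]
```

View pics/w26.png

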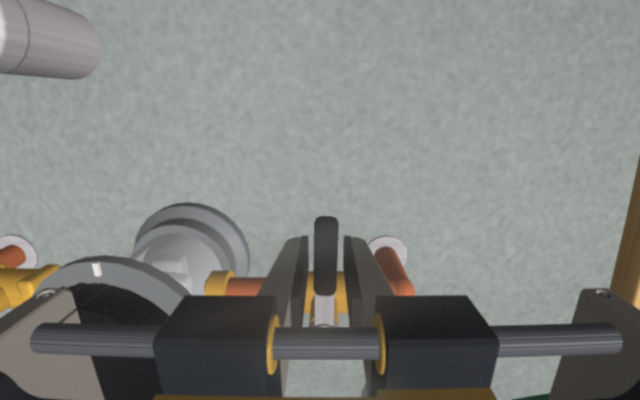

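```bash
python3 -m jog '[[[0,0,-8,0.4,8.2,-2,0.22],[0,0,-16,1.9,16.3,-2,0.22],[0,0,-24,4.6,24,-2,0.22],[0,0,-32,8.3,31.4,-2,0.22],[0,0,-40,12.9,38.1,-2,0.22],[0,0,-48,18.5,44.1,-2,0.22],[0,0,-56,24.8,49.3,-2,0.22],[0,0,-64,31.9,53.6,-2,0.22],[0,0,-72,39.4,56.8,-2,0.22],[0,0,-80,47.3,59,-2,0.22],[0,0,-88,55.5,60,-2,0.22],[0,0,-90,57.5,60.1,-2,0.22]]]' 10; python3 -m jog '[[[0,0,0,2,0,0,0.22],[0,0,0,4,0,0,0.22],[0,0,0,6,0,0,0.22],[0,0,0,6,0,0,0.22]]]'
python3 - <<'E'
from h import *
s=st()
p,im=look("wrist","w27")
E
```

```text
time: 40.55
ee_pos: [588.2, 229.1, 110.4]
eef_rot: [-3.141, -0.001, 1.599]
force: [-3.2, 2.3, 1.9]
opening: 0.221
time: 40.95
ee_pos: [592.4, 228.6, 109.7]
eef_rot: [-3.138, -0.0, 1.606]
force: [-9.4, 2.3, 4.7]
opening: 0.223
t 40.95 pos [592.4 228.6 109.7] rpy [-3.138 -0.     1.606] F [-9.4  2.3  4.7] T [ 0.44  1.53 -0.02] op 0.223 q [0.37 0.48 1.69 0.   0.97 0.33]
```

View pics/w27.png

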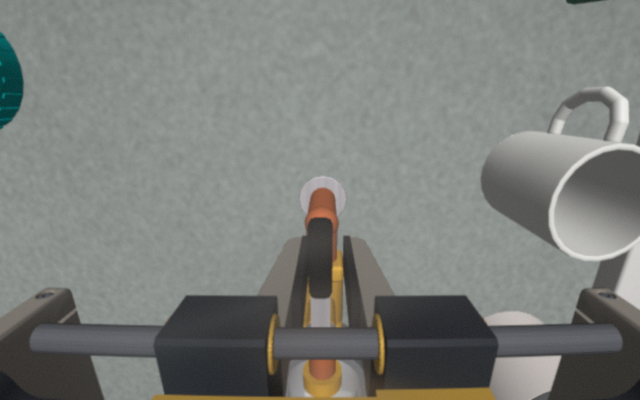

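Stop reached, at about 9 N. I release, lift clear, retreat and look.

```bash
python3 -m jog '[[[0,0,0,-4,0,0,0.3],[0,0,0,-4,0,0,0.4],[0,0,0,-4,0,0,0.4],[0,0,0,-4,0,40,0.45],[0,0,0,-4,0,90,0.45],[0,0,0,-4,0,130,0.45],[0,0,0,-150,150,150,0.45],[0,0,0,-150,150,150,0.45],[0,0,0,-150,150,150,0.45],[0,0,0,-150,150,150,0.45],[0,0,0,-150,150,150,0.45],[0,0,0,-150,150,150,0.45]]]'
python3 - <<'E'
from h import *
s=st()
p,im=look("scene","s28"); pt,imt=look("top","t28")
a=cv2.resize(im[150:280,230:430],None,fx=4,fy=4,interpolation=2); b=cv2.resize(imt[130:220,230:390],None,fx=5,fy=5,interpolation=2)
cv2.imwrite("pics/s28c.png",a);cv2.imwrite("pics/t28c.png",b)
for l in ["cap_bar","cap_arrow","inlet_grip","outlet_grip","inlet_hinge","outlet_hinge","shaker","mug","oil","tub","tick1"]:
  for cam in ("top","scene"):
    for r in cams.place_of(l,cam)[:2]: print(cam,l,round(r['conf'],2),np.round(r['centre'],1))
E
```

```text
time: 42.2
ee_pos: [443.4, 379.7, 259.9]
eef_rot: [3.14, -0.001, 1.608]
force: [0.5, 0.2, -0.0]
opening: 0.447
t 42.2 pos [443.4 379.7 259.9] rpy [ 3.140e+00 -1.000e-03  1.608e+00] F [ 0.5  0.2 -0. ] T [-0.05 -0.14  0.01] op 0.447 q [ 0.71  0.25  1.67 -0.    1.22  0.67]
top cap_bar 0.66 [273.7 334.4  37.4]
top cap_bar 0.61 [596.9  41.  171. ]
scene cap_bar 0.67 [620.3  89.9 125.9]
scene cap_bar 0.61 [595.3  41.6 170.6]
top cap_arrow 0.93 [550.6  38.1 154.4]
top cap_arrow 0.84 [234.  309.7  21.5]
scene cap_arrow 0.88 [546.7  39.7 153.4]
scene cap_arrow 0.85 [231.5 307.7  22.2]
top inlet_grip 0.65 [585.9 231.3 115.5]
scene inlet_grip 0.59 [588.5 225.8 117.2]
top outlet_grip 0.58 [ 601.8 -149.8  114.1]
scene outlet_grip 0.51 [ 606.  -153.9  114.1]
top inlet_hinge 0.65 [590.4 171.  112.7]
top inlet_hinge 0.32 [589.1 233.3 118.4]
scene inlet_hinge 0.74 [592.7 164.6 119.5]
top outlet_hinge 0.23 [797.9  61.   -1.5]
scene outlet_hinge 0.5 [603.6 -88.5 112.2]
top shaker 0.83 [ 4.022e+02 -5.280e+01  2.000e-01]
scene shaker 0.72 [401.5 -58.6   2.6]
top mug 0.73 [623.8  -4.2 126.6]
top mug 0.66 [771.7 259.4  -1. ]
scene mug 0.89 [7.700e+02 2.571e+02 5.000e-01]
top oil 0.8 [ 770.7 -243.7   -1.2]
scene oil 0.89 [ 776.1 -239.8    1.2]
scene oil 0.19 [619.8  88.  125.7]
top tub 0.91 [793.5  59.5   1.3]
scene tub 0.85 [7.956e+02 5.480e+01 1.000e-01]
scene tub 0.25 [548.6  40.3 151.9]
top tick1 0.97 [621.3  -4.  127.1]
top tick1 0.86 [619.4  86.6 125.2]
scene tick1 0.93 [619.6  87.8 126.5]
scene tick1 0.59 [622.2  -4.7 130.1]
```

View pics/s28c.png

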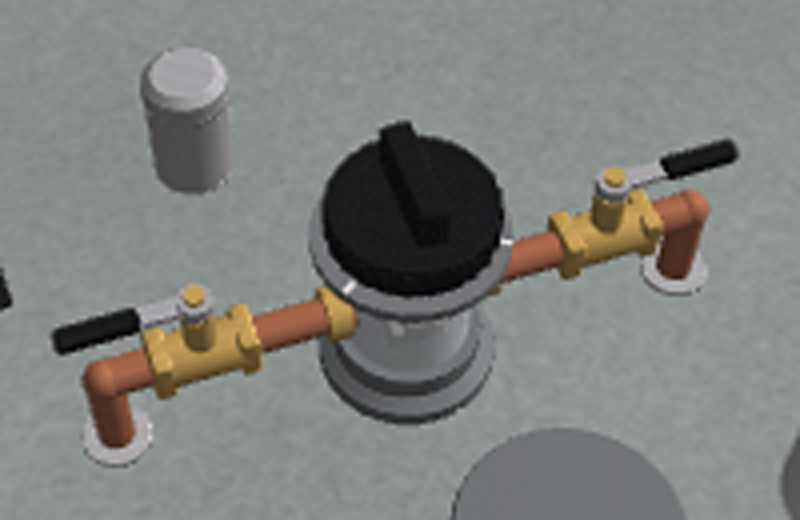

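View pics/t28c.png

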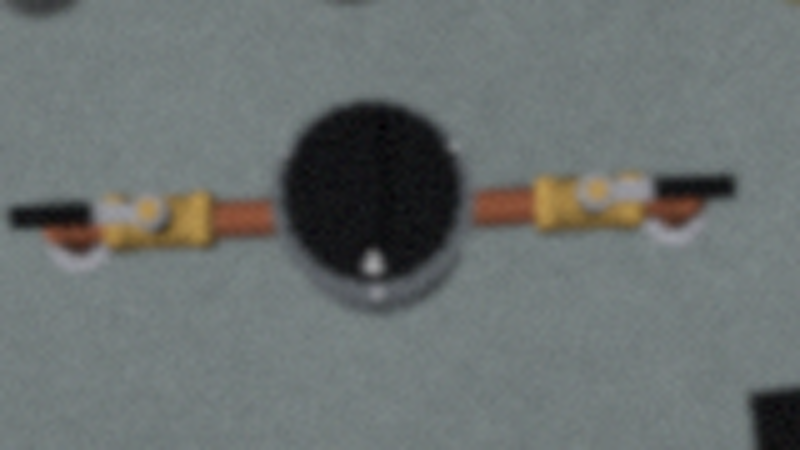

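```bash
python3 -c "
from h import *
print(arm.close_job()); st()"
```

```text
the job is handed in; nothing more can be done
None
the job is handed in; nothing more can be done
```

I dropped all four white tablets into the feeder, screwed the black cap home, then turned the outlet and the inlet fully on, and handed the job in at about 43 s. No verdict was reported.

- **Tablets:** After the fourth release the mat was empty and the wrist view showed the tablets in the tube. I never measured their heights inside it.
- **Cap:** It dropped into the thread about 9° counter-clockwise of a tick and tightened to about 1.7 N m. The network put the bar at 170.6 to 171.0 mm in the last pictures, against a limit of 172. The last measured arrow position was about 3° from tick1.
- **Valves:** Both levers lie along the pipe in the last pictures. I pushed each against its stop until the push reached about 10 N.
- **Bystanders:** Shaker, mug, oil and tub are within about 6 mm of where they stood at first, which is roughly the detector's own error.

**Checks that failed or disagreed:**
- A feeder centre taken while the arm was still settling was about 4 mm off, and I measured it again before dropping the first tablet.
- Two of my cap-centre fits failed. I redid one, and for the other I relied on the scene fit and the arrow.
- A few network hits were false, for example a tick reported as the mug or as cap_bar.

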